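Load the sloped packing stand with bottles

ROBOT

A 6-joint arm with a two-finger parallel gripper is mounted at the origin on the work surface. World frame = base frame: x ahead of the robot, y to its left, z up, the work surface at z = 0. Lengths are in mm, angles in rad, forces in N, time in s.
With the tool pointing down it reaches from about 300 to 850 mm from the base axis. Payload 5.4 kg.
Tool frame: the origin (TCP) lies at the very end of the fingers, on their centre line; the grasp point (between the pads) lies 19 mm behind it; z points along the fingers, y is the line along which they close (so a half turn about z gives the same grasp; the last joint's range is limited). The gripper opens to 85 mm and grips with 20 to 120 N. Pads are 22 mm wide; open, the fingers measure 114 mm over their backs; the gripper's body (76 mm by 85 mm) begins 54 mm behind the grasp point. The pads swing forward as they close: fully open they stand 13 mm farther back than shut.
Start: joints at [-0.21, 0.158, 1.597, -0, 1.386, -0.21], TCP at [574.984, -0.018, 231.299] pointing down, gripper open.
Joint ranges: [-2.91, 2.91], [-0.94, 2.29], [0.18, 2.7], [-1.29, 4.43], [0.17, 2.64], [-3, 3]. Speed limits (rad/s): [2.57, 2.57, 3.14, 3.14, 3.14, 3.14].

INTERFACE

Orientations are given as a unit quaternion [w, x, y, z].
In Python, from cell import get_obs, grab_frame, close_job gives the robot as it stands. The module is installed in compiled form; this text tells all that it offers.
- The arm moves only by the shell command python3 -m handwheel 'ROWS' [OPENING] [FORCE]. ROWS is JSON, a list of rows, each a list of 4 numbers: the shift along the tool's x, y, z scaled (see below), then the turn about the tool's z scaled (see below). A call has 1 to 10 rows; each row shifts and turns the commanded pose from where the row before left it, along the tool's axes as they then stand; what a row does not reach is not made up. The controller multiplies each number of a shift by 0.05 m and each number of a turn by 8 degrees. A row lasts 1/10 s, in which the tool goes at most 50 mm and 8.59 degrees, less where a joint would pass 70% of its speed; a pose out of reach is approached as far as the arm can. A call with a number of a shift or a turn outside -1 to 1 is refused whole. A call with a gripper value outside its range is refused whole. OPENING is the opening, from -1 (shut) to 1 (fully open), set as the call begins (- or left out, the last holds). The fingers move at their own pace and stop on an object; FORCE is the grip in N (left out, the last holds). Time passes only in rows, so rows that do not move let the fingers close. It gives the time, the measured TCP pose, the force, the opening and the grip force at its end, in the units of the state.
- get_obs(): the state, without advancing time (a new reading comes with each control period).
- grab_frame(name): name is "scene" or "side" or "wrist"; returns a dict with "frame" (384x512x3 uint8, red, green, blue), "range_z" (384x512 float32, mm along the optical axis (not along the pixel's ray), 0 where there is no reading), "fovy" (degrees; the focal length in pixels is half the picture's height over the tangent of half this angle, whatever the lens; pixels are square), "cx", "cy" (the principal point, pixels), "distortion" ([k1, k2, p1, p2, k3] as OpenCV has them; the pictures are not rectified), "eye" and "attitude" of the camera in the world; the wrist camera has in their place "T_tool_cam" (4x4, takes a point from camera to tool coordinates, whose origin is the TCP and whose axes are the flange's). Camera axes: x right, y up, looking along -z (the intrinsics and any distortion apply to the point x, -y, -z); pixel columns grow to the right and rows downward; lengths in mm; the calibration is good to about 2 mm. A picture is of the moment at which its call begins: read the wrist's pose just before it.
- close_job(): hands the job in; it is judged then, once.
The state is a dict: "time": time; "qpos": joint angles; "joint_velocities": joint speeds; "effort": joint torques, N m; "position": TCP position; "tool_rot": TCP orientation; "contact_force": force on the tool from outside, world axes, zero at the start; "torque": the same for the moment, N m; "finger_gap": opening from 0.0 (shut) to 1.0 (fully open); "finger_force": force on a finger pad.
Only numpy, scipy, OpenCV 4.12 (cv2) and the standard library are available. Lean on these libraries where they do the work, as an engineer would, in place of code of your own. Each camera call takes 0.05 s, during which the arm holds its last target. There are 200 camera calls.

TASK

Load the packing stand: put each of the three white bottles, foot first and cap up, fully home in the sloping pocket of its own size - the slim, the wide and the medium one, which has tipped over. Leave the other things on the bench where they are.

Things in the scene. Friction and masses are not known exactly. Their poses are not given: they have to be found in the camera images.
- slim_bottle: slim white plastic bottle, closed with a grey screw cap: body 28 mm diameter and straight up to 73 mm, cap 22 mm diameter, 95 mm tall in all, the edge of its foot bevelled (3 mm in, 3.5 mm up); origin at the centre of its foot, z runs along its axis from foot to cap. It starts standing upright on the bench.
- medium_bottle: medium white plastic bottle, closed with a grey screw cap: body 36 mm diameter and straight up to 66 mm, cap 29 mm diameter, 88 mm tall in all, the edge of its foot bevelled (3 mm in, 3.5 mm up); origin at the centre of its foot, z runs along its axis from foot to cap. It starts tipped over, lying on its side on the bench, its cap turned roughly towards the robot.
- wide_bottle: wide white plastic bottle, closed with a grey screw cap: body 44 mm diameter and straight up to 58 mm, cap 35 mm diameter, 80 mm tall in all, the edge of its foot bevelled (3 mm in, 3.5 mm up); origin at the centre of its foot, z runs along its axis from foot to cap. It starts standing upright on the bench.
- slim_pocket (a point): centre of the floor of the slim bottle's round blind pocket: bore 30.5 mm, 32 mm deep, in a grey block 72 x 72 x 40 mm. z runs out along the pocket's axis, leaning 30 degrees from vertical to the stand's front (robot side); y is level along the row; the mouth is 32 mm along z, in the block's flat sloping top. Three blocks stand at 84 mm pitch, in varying order.
- medium_pocket (a point): centre of the floor of the medium bottle's round blind pocket: bore 38.5 mm, 32 mm deep, in a grey block 72 x 72 x 40 mm. z runs out along the pocket's axis, leaning 30 degrees from vertical to the stand's front (robot side); y is level along the row; the mouth is 32 mm along z, in the block's flat sloping top. Three blocks stand at 84 mm pitch, in varying order.
- wide_pocket (a point): centre of the floor of the wide bottle's round blind pocket: bore 46.5 mm, 32 mm deep, in a grey block 72 x 72 x 40 mm. z runs out along the pocket's axis, leaning 30 degrees from vertical to the stand's front (robot side); y is level along the row; the mouth is 32 mm along z, in the block's flat sloping top. Three blocks stand at 84 mm pitch, in varying order.
- stand: fixed aluminium stand carrying the three sloped pocket blocks; base 100 (x) x 270 (y) x 12 mm, with a 50 mm high strip along its rear edge; origin under its centre, -x is its front, y along the row. The blocks reach 54 mm in front of the origin and 90 mm above the bench
- beaker: bystander: empty clear plastic beaker standing on the bench among the bottles, 64 mm diameter, 75 mm tall, origin under its centre
- tape_roll: bystander: yellow tape roll lying flat, 96 mm diameter, 45 mm tall, origin under its centre
- covers: bystander: stack of white square covers, 88 x 88 x 43 mm, origin under its centre
- carton: bystander: small cardboard carton, 70 (x) x 100 (y) x 45 mm, origin under its centre
- water_bottle: bystander: clear drinking bottle, 60 mm diameter, 170 mm tall, origin under its centre
- screwdriver: bystander: screwdriver with green handle, 190 mm long, lying along its x axis, under 35 mm high, origin under its middle
- brush: bystander: hand brush lying on the bench along its x axis to the robot's right, about 200 mm long, origin under its middle
Not all that is in view belongs to the job. Leave any blue look-alike of the slim_bottle alone. What is shaped like the wide_bottle but turquoise is not meant.

How it is judged:
By the outcome, as a careful person would: the job done as asked, in the order asked, and still so for the second after the job is handed in, with the robot touching nothing.
It also fails if it takes over 72 s, if anything falls off the work surface, if the arm or the gripper's body presses on something with over 40 N, if the wrist force passes 120 N, or if a joint passes its speed limit or range.

## Working session

There is one attempt and no reset: what is moved stays moved. The work goes in short steps, Python scripts to look and compute and a shell command to move; the robot and the scene stay as the last step left them, time stands still between calls to the robot, and variables do not carry over. Pictures are saved under pics/ and viewed, at most 10 in all, crops included, and the job is handed in when it is done.

```bash
mkdir -p pics
cat > h.py <<'E'
import numpy as np,cv2
from cell import get_obs,grab_frame
from scipy.spatial.transform import Rotation as R
def quat(q): return R.from_quat([q[1],q[2],q[3],q[0]])
def cam(n):
    o=get_obs(); d=grab_frame(n)
    if 'T_tool_cam' in d:
        T=np.array(d['T_tool_cam']); Rt=quat(o['tool_rot']).as_matrix()
        d['Rw']=Rt@T[:3,:3]; d['e']=Rt@T[:3,3]+np.array(o['position'])
    else:
        a=np.array(d['attitude']); d['Rw']=a if a.shape==(3,3) else quat(a).as_matrix()
        d['e']=np.array(d['eye'])
    f=192/np.tan(np.radians(d['fovy'])/2); d['K']=np.array([[f,0,d['cx']],[0,f,d['cy']],[0,0,1.]])
    d['D']=np.array(d['distortion'],float); return d
def rays(d,uv):
    p=cv2.undistortPoints(np.array(uv,float).reshape(-1,1,2),d['K'],d['D']).reshape(-1,2)
    return np.c_[p[:,0],-p[:,1],-np.ones(len(p))]@d['Rw'].T
def onz(d,uv,z):
    r=rays(d,uv); return d['e']+r*((z-d['e'][2])/r[:,2])[:,None]
def cloud(d):
    v,u=np.mgrid[:384,:512]; r=rays(d,np.c_[u.ravel(),v.ravel()])
    return (d['e']+r*d['range_z'].reshape(-1,1)).reshape(384,512,3)
def proj(d,P):
    c=(np.array(P,float).reshape(-1,3)-d['e'])@d['Rw']
    return cv2.projectPoints(c*[1,-1,-1],np.zeros(3),np.zeros(3),d['K'],d['D'])[0].reshape(-1,2)
def save(d,n): cv2.imwrite('pics/'+n+'.png',d['frame'][:,:,::-1])
E
python3 - <<'E'
from h import *
import pickle
print(get_obs())
for n in('scene','side'):
    d=cam(n);save(d,n);pickle.dump(d,open(n+'.pkl','wb'));print(n,d['e'],d['Rw'].round(3).tolist(),d['fovy'],d['D'],(d['range_z']>0).mean())
E
```

```text
{'time': 0.0, 'qpos': array([-2.10085372e-01,  1.59045069e-01,  1.59826124e+00, -3.10463864e-05,
        1.38616982e+00, -2.10122156e-01]), 'joint_velocities': array([ 0.00076427, -0.00054315,  0.00087484,  0.00064789,  0.00078283,
        0.00030504]), 'effort': array([ 1.96016467e-04, -3.96006632e+01, -3.31426942e+01, -2.07608541e-04,
        8.36965773e-03, -3.09808388e-05]), 'position': array([5.74395450e+02, 1.06646994e-01, 2.30304596e+02]), 'tool_rot': array([-7.81845958e-04,  7.07091437e-01,  7.07121498e-01, -5.25182324e-04]), 'contact_force': array([-1.14582765,  0.20838336,  0.17396715]), 'torque': array([ 0.01478002, -0.01026745,  0.07161275]), 'finger_force': 0.0, 'finger_gap': 1.000904779841389}
scene [1309.00223484  251.22297006 1085.35313729] [[-0.339, -0.74, 0.581], [0.941, -0.264, 0.214], [-0.005, 0.619, 0.785]] 50.233712922370515 [0.04555039 0.         0.         0.         0.        ] 0.9960072835286459
side [-110.05613496 -825.46285874  875.56492993] [[0.751, 0.419, -0.509], [-0.66, 0.459, -0.595], [-0.016, 0.783, 0.622]] 47.747653723623586 [-0.02601282  0.          0.          0.          0.        ] 0.9959564208984375
```

View pics/scene.png

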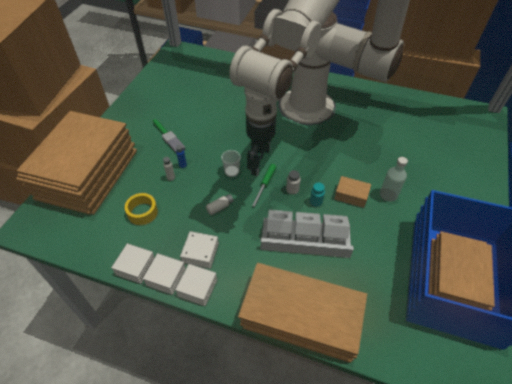

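View pics/side.png

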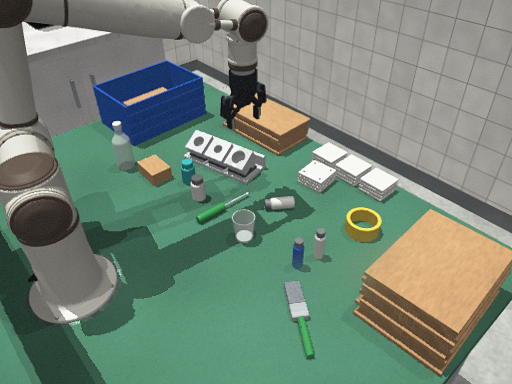

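Run:
```python
from h import *
import pickle
s=pickle.load(open('scene.pkl','rb'));t=pickle.load(open('side.pkl','rb'))
for d,boxes in((s,dict(slim=(155,152,178,184),med=(200,190,240,220),wide=(282,168,305,198),stand=(258,205,356,258))),(t,dict(slim=(310,225,330,262),med=(260,192,298,214),wide=(188,172,208,204),stand=(180,128,270,182)))):
    C=cloud(d)
    for n,(a,b,c,e) in boxes.items():
        P=C[b:e,a:c].reshape(-1,3); col=d['frame'][b:e,a:c].reshape(-1,3).astype(int)
        sat=col.max(1)-col.min(1)
        m=(P[:,2]>8)&(P[:,2]<130)&(sat<40); Q=P[m]
        if n!='stand':
            print(n,len(Q),'med',np.median(Q,0).round(1),'lo',np.percentile(Q,3,0).round(1),'hi',np.percentile(Q,97,0).round(1))
            T=Q[Q[:,2]>np.percentile(Q[:,2],97)-4]; print('  top',T.mean(0).round(1),np.ptp(T,0).round(1),len(T))
        else:
            Q=Q[Q[:,2]>45]
            for _ in range(6):
                c0=Q.mean(0);nv=np.linalg.svd(Q-c0)[2][2];nv*=np.sign(nv[2]); r=(Q-c0)@nv; Q=Q[abs(r-np.median(r))<max(3,1.0*r.std())]
            print('plane n',nv.round(3),'lean',np.degrees(np.arccos(nv[2])),'yaw',np.degrees(np.arctan2(-nv[1],-nv[0])),'c',c0.round(1),len(Q),np.percentile(Q,[1,99],0).round(1).tolist())
big=[cv2.resize(t['frame'][120:190,175:275],None,fx=6,fy=6,interpolation=2)]
cv2.imwrite('pics/stand6.png',big[0][:,:,::-1])
```

```text
slim 188 med [ 540.  -338.6   61.7] lo [ 477.5 -354.7   10.7] hi [ 547.1 -330.5   98.2]
  top [ 533.2 -343.9   97.1] [22.  19.8  7. ] 25
med 290 med [ 600.  -128.2   32.3] lo [ 560.2 -160.3   12.9] hi [ 632.1 -100.8   40.8]
  top [ 598.6 -135.4   38.8] [60.8 49.3  6.6] 54
wide 263 med [452.9  73.5  59.8] lo [428.3  53.1  10.6] hi [461.8  91.5  84.1]
  top [440.8  71.1  82.7] [35.8 32.6  5.4] 63
plane n [0.176 0.044 0.983] lean 10.471478035029987 yaw -166.11646505632123 c [641.1 172.9  54.4] 461 [[552.8, 47.3, 46.9], [696.4, 300.8, 68.7]]
slim 297 med [ 525.6 -346.8   60.3] lo [ 519.5 -355.    10.8] hi [ 540.3 -332.2   97.3]
  top [ 532.7 -341.8   96.4] [20.8 21.4  5.1] 44
med 327 med [ 588.7 -138.2   30.6] lo [ 553.6 -164.1   12.4] hi [ 624.1 -110.9   38.2]
  top [ 597.3 -134.9   36.3] [72.8 51.8  5.2] 99
wide 336 med [433.7  58.6  53.7] lo [419.9  49.9  11. ] hi [456.8  86.2  83.2]
  top [439.8  69.8  81.8] [33.8 34.4  6.1] 64
plane n [ 0.031 -0.008  0.999] lean 1.827912509660629 yaw 164.97747152101041 c [587.4 149.1  65.4] 203 [[545.8, 41.4, 59.7], [660.9, 270.0, 70.0]]
```

View pics/stand6.png

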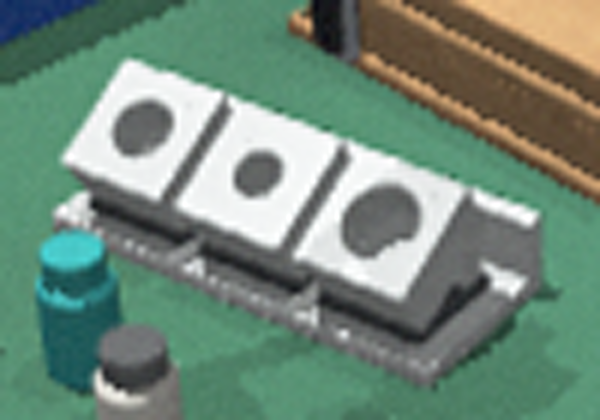

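```bash
cat > stand.py <<'E'
from h import *
import sys
def stand(d,box,thr):
    a,b,c,e=box; C=cloud(d); g=d['frame'].min(2); m=np.zeros((384,512),np.uint8); m[b:e,a:c]=(g[b:e,a:c]>thr); m[(C[:,:,2]<35)|(C[:,:,2]>100)]=0
    m=cv2.morphologyEx(m,cv2.MORPH_OPEN,np.ones((2,2)))
    k,l,st,_=cv2.connectedComponentsWithStats(m,connectivity=4)
    out=[]
    for i in range(1,k):
        if st[i,4]<120: continue
        P=C[cv2.erode((l==i).astype(np.uint8),np.ones((3,3)))>0]
        for _ in range(4):
            c0=P.mean(0);n=np.linalg.svd(P-c0)[2][2];n*=np.sign(n[2]);r=(P-c0)@n;P=P[abs(r)<max(2,2*r.std())]
        def onp(uv):
            R_=rays(d,uv);return d['e']+R_*(((c0-d['e'])@n)/(R_@n))[:,None]
        lab=(l==i).astype(np.uint8); cs,h=cv2.findContours(lab,cv2.RETR_CCOMP,cv2.CHAIN_APPROX_NONE)
        hull=cv2.convexHull(max(cs,key=cv2.contourArea)); q=cv2.approxPolyDP(hull,4,True).reshape(-1,2)
        hl=[x for x,y in zip(cs,h[0]) if y[3]>=0]; print('area',st[i,4],'n',n.round(3),'lean',np.degrees(np.arccos(n[2])).round(1),'yaw',np.degrees(np.arctan2(-n[1],-n[0])).round(1))
        Q=onp(q);print(' corners',Q.round(0).tolist(),'mean',Q.mean(0).round(1))
        if hl:
            x=max(hl,key=len); 
            if len(x)>5: W=onp(x.reshape(-1,2)); print(' hole mean',((W.max(0)+W.min(0))/2).round(1),'ptp',np.ptp(W,0).round(1))
E
python3 - <<'E'
from stand import *
import pickle
t=pickle.load(open('side.pkl','rb')); s=pickle.load(open('scene.pkl','rb'))
stand(t,(183,128,262,174),170); print('--');
print(proj(s,[[596,150,75]])); stand(s,(258,205,356,245),140)
E
```

```text
area 276 n [-0.492 -0.121  0.862] lean 30.4 yaw 13.9
 corners [[589.0, 274.0, 90.0], [606.0, 211.0, 91.0], [547.0, 198.0, 56.0], [530.0, 257.0, 55.0]] mean [568.  234.9  73.1]
 hole mean [567.5 235.3  72.8] ptp [34.2 43.1 20.8]
area 345 n [-0.481 -0.11   0.87 ] lean 29.5 yaw 12.9
 corners [[608.0, 203.0, 90.0], [626.0, 134.0, 91.0], [569.0, 112.0, 57.0], [552.0, 177.0, 56.0]] mean [589.  156.5  73.7]
 hole mean [588.2 155.2  73. ] ptp [29.  32.6 16.3]
area 300 n [-0.491 -0.112  0.864] lean 30.3 yaw 12.8
 corners [[628.0, 120.0, 90.0], [644.0, 49.0, 90.0], [587.0, 33.0, 55.0], [571.0, 100.0, 55.0]] mean [607.4  75.2  72.4]
 hole mean [608.7  72.8  72.9] ptp [43.  48.4 25.7]
--
[[304.61800268 218.66171515]]
area 145 n [-0.515 -0.062  0.855] lean 31.3 yaw 6.9
 corners [[581.0, 126.0, 67.0], [561.0, 187.0, 60.0], [604.0, 198.0, 87.0], [629.0, 140.0, 97.0]] mean [593.5 162.6  77.7]
 hole mean [593.7 162.3  78. ] ptp [43.7 36.9 26.1]
area 140 n [-0.835 -0.206  0.51 ] lean 59.3 yaw 13.9
 corners [[712.0, 58.0, 80.0], [673.0, 216.0, 80.0]] mean [692.2 136.9  79.7]
```

Run:
```python
from h import *
import pickle
t=pickle.load(open('side.pkl','rb')); s=pickle.load(open('scene.pkl','rb'))
for nm,d in(('scene',s),('side',t)):
    C=cloud(d); hsv=cv2.cvtColor(d['frame'],cv2.COLOR_RGB2HSV); H,S,V=cv2.split(hsv)
    inb=(C[:,:,2]>6)&(C[:,:,2]<110)&(C[:,:,0]>330)&(C[:,:,0]<720)&(abs(C[:,:,1])<480)
    for n,lo,hi in(('turq',83,97),('blue',100,130),('greenH',50,75)):
        m=((H>=lo)&(H<=hi)&(S>(120 if n!='greenH' else 170))&inb).astype(np.uint8)
        k,l,st,c=cv2.connectedComponentsWithStats(m)
        for i in range(1,k):
            if st[i,4]>60:
                P=C[l==i]; print(nm,n,st[i,4],np.percentile(P,3,0).round(0),np.percentile(P,97,0).round(0))
    # medium bottle
    P=C.reshape(-1,3); col=d['frame'].reshape(-1,3).astype(int)
    m=(abs(P[:,0]-598)<60)&(abs(P[:,1]+135)<50)&(P[:,2]>8)&(P[:,2]<60)&(col.max(1)-col.min(1)<45)
    Q=P[m];b=col[m].mean(1); c0=Q[:,:2].mean(0);ax=np.linalg.svd(Q[:,:2]-c0)[2][0];ax*=-np.sign(ax[0])
    a=(Q[:,:2]-c0)@ax; w=(Q[:,:2]-c0)@[-ax[1],ax[0]]
    print(nm,'med axis',ax.round(3),np.degrees(np.arctan2(ax[1],ax[0])),c0.round(1),np.percentile(a,[1,99]),np.percentile(w,[2,98]))
    for lo in range(-50,50,10):
        g=(a>=lo)&(a<lo+10)
        if g.sum()>3: print('  ',lo,g.sum(),'bright',b[g].mean().round(0),'zmax',Q[g,2].max().round(1),'w',(np.percentile(w[g],[5,95])).round(1), 'w at top',w[g][np.argsort(Q[g,2])[-5:]].mean().round(1))
    # anything near wide / slim : obstacles within 90 mm, height profile of everything >6
    for q in((533,-343),(440,70)):
        D=P[(np.hypot(P[:,0]-q[0],P[:,1]-q[1])<100)&(np.hypot(P[:,0]-q[0],P[:,1]-q[1])>28)&(P[:,2]>8)&(P[:,2]<110)]
        if nm=='scene' or 1:
            h,_,_=np.histogram2d(D[:,0]-q[0],D[:,1]-q[1],bins=[np.arange(-100,101,20)]*2); print(q,'rows x,cols y');print(h.astype(int))
```

```text
scene turq 271 [452. 141.  10.] [486. 178.  84.]
scene blue 109 [ 464. -335.   12.] [ 481. -316.   78.]
scene blue 536 [447. 469.  11.] [705. 480.  92.]
scene greenH 68 [382. -30.  21.] [455. -13.  33.]
scene med axis [-0.81   0.586] 144.13810841024684 [ 599.  -128.7] [-39.44491713  47.5580704 ] [-11.54056124  17.80806102]
   -40 48 bright 95.0 zmax 43.5 w [-11.   17.8] w at top 3.0
   -30 33 bright 103.0 zmax 43.1 w [-11.1  16.3] w at top 3.9
   -20 34 bright 103.0 zmax 40.8 w [-10.8  14.7] w at top 7.0
   -10 31 bright 104.0 zmax 40.9 w [-11.2  12.4] w at top 7.1
   0 36 bright 106.0 zmax 43.3 w [-11.1  15.7] w at top 4.4
   10 35 bright 119.0 zmax 41.1 w [-10.9  15.9] w at top 7.2
   20 25 bright 118.0 zmax 40.2 w [-11.5  13.2] w at top 5.9
   30 24 bright 86.0 zmax 37.5 w [-6.6 15.4] w at top 4.6
   40 24 bright 88.0 zmax 36.6 w [-6.5 13.7] w at top 6.0
(533, -343) rows x,cols y
[[ 0  0  0  1  0  0  0  0  0  0]
 [ 0  0  0  1  1 19 43  0  1  0]
 [ 0  1  0  0  1 76 31  0  0  0]
 [ 0  1  0  0  0  0  0  0  1  0]
 [ 0  0  0  1  0  0  0  0  0  0]
 [ 1  0  1  1  0  0  0  0  0  0]
 [ 0  
[... 1486 characters left out ...]

 [  0   0   0   0   0  22   3   0   0   0]
 [  0   0   0   0   0   0   0   0   0   0]
 [  0   0   0   0   0   0   0   0   0   0]
 [  0   0   0   0   0   0   0   0   0   0]
 [  0   0   0   0   0   0   0   0   0   0]
 [  0   0   0   0   0   0   0   0   0   0]
 [  0   0   0   0   0   0   0   0   0   0]
 [  0   0   0   0   0   0   0   0   0   0]]
(440, 70) rows x,cols y
[[ 0  0  0  0  0  0  0  0  0  0]
 [ 0  0  0  0  0  0  0  0  0  0]
 [ 2  0  0  0  0  0  0  0  0  0]
 [16  0  0  0  0  0  0  0  0  0]
 [24  0  0  0  0  0  0  0  0  0]
 [18  0  0  0  0  0  0  0 80 83]
 [ 5  0  0  0  0  0  0  0 67 25]
 [ 0  0  0  0  0  0  0  0  3  5]
 [ 0  0  0  0  0  0  0  0  0  0]
 [ 0  0  0  0  0  0  0  0  0  0]]
```

```bash
python3 -m handwheel '[[-0.686,-0.083,0,0],[-0.686,-0.083,0,0],[-0.686,-0.083,0,0],[-0.686,-0.083,0,0],[-0.686,-0.083,0,0],[-0.686,-0.083,0,0],[-0.686,-0.083,0,0],[-0.686,-0.083,0,0],[-0.686,-0.083,0,0],[-0.686,-0.083,0,0]]' 0.4 30
python3 -m handwheel '[[0,0,0.2,0.95],[0,0,0.2,0.95],[0,0,0.2,0.95],[0,0,0.2,0.95],[0,0,0.2,0.95],[0,0,0.2,0.95],[0,0,0.2,0.95],[0,0,0,0.95],[0,0,0,0.95],[0,0,0,0.95]]'
python3 - <<'E'
from h import *
d=cam('wrist');save(d,'w1');o=get_obs()
print([get_obs()['position'].round(1).tolist() for _ in range(3)],quat(o['tool_rot']).as_matrix().round(3).tolist(),o['qpos'].round(2),o['finger_gap'],proj(d,[[533,-343,95],[533,-343,0]]))
C=cloud(d);m=(C[:,:,2]>86)&(C[:,:,2]<104)&(np.hypot(C[:,:,0]-533,C[:,:,1]+343)<30)
P=C[m];print(len(P),P.mean(0),np.ptp(P,axis=0),P.min(0),P.max(0))
E
```

```text
time: 1.1
position: [532.9, -344.2, 230.7]
tool_rot: [-0.001, 0.707, 0.707, 0.0]
contact_force: [0.6, 0.4, 0.5]
finger_gap: 0.701
finger_force: 0.0
time: 2.1
position: [533.1, -342.7, 160.5]
tool_rot: [-0.001, 0.993, 0.119, -0.0]
contact_force: [-0.5, -0.3, -0.5]
finger_gap: 0.704
finger_force: 0.0
[[533.2, -342.7, 160.6], [533.2, -342.7, 160.6], [533.2, -342.7, 160.6]] [[0.973, 0.232, -0.001], [0.232, -0.973, 0.001], [-0.001, -0.001, -1.0]] [-0.76  0.37  1.49 -0.    1.29  0.58] 0.6988495766648307 [[261.22608485 205.04772597]
 [260.76160498 174.34585421]]
752 [ 534.8670648  -340.61451455   94.59760701] [22.16780188 21.76499195 11.41441443] [ 522.72572017 -351.74048908   86.0543603 ] [ 544.89352205 -329.97549713   97.46877473]
```

View pics/w1.png

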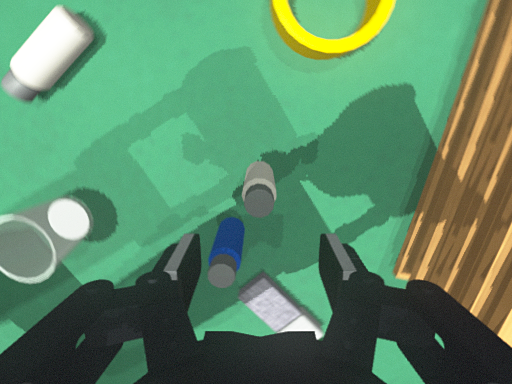

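```bash
python3 -m handwheel '[[0.02,-0.016,0.4,0],[0,0,0.4,0],[0,0,0.4,0],[0,0,0.4,0],[0,0,0.4,0],[0,0,0.39,0],[0,0,0,0]]' 0.4 30
python3 -m handwheel '[[0,0,0,0],[0,0,0,0],[0,0,0,0],[0,0,0,0],[0,0,0,0],[0,0,0,0],[0,0,0,0]]' -1 30
python3 -m handwheel '[[0.2,0,-0.1,0],[0.2,0,0,0],[0.2,0,0,0],[0.2,0,0,0],[0,0,0,0]]'
```

```text
time: 2.85
position: [532.0, -339.9, 38.1]
tool_rot: [-0.003, 0.992, 0.123, -0.002]
contact_force: [0.1, 0.3, 0.4]
finger_gap: 0.704
finger_force: 0.0
time: 3.55
position: [535.1, -342.8, 43.3]
tool_rot: [0.001, 0.993, 0.122, 0.001]
contact_force: [-0.4, 0.5, 6.3]
finger_gap: 0.316
finger_force: 30.0
time: 4.05
position: [574.4, -331.5, 46.4]
tool_rot: [-0.0, 0.992, 0.123, 0.0]
contact_force: [0.4, 0.2, -0.1]
finger_gap: 0.321
finger_force: 29.6
```

```bash
python3 -m handwheel '[[0,0,0.13,0],[0,0,0,0],[-0.11,0,-0.01,0],[-0.11,0,-0.009,0],[-0.11,0,0.009,0],[-0.11,0,0.01,0],[-0.106,0,0.028,0],[-0.106,0,0.028,0],[-0.05,0,0.02,0],[0,0,0,0]]' -1 30
python3 - <<'E'
from h import *
o=get_obs();print(o['contact_force'].round(1),o['torque'].round(2),o['position'].round(1))
s=cam('scene');t=cam('side');c=[]
for d in(s,t):
    u,v=proj(d,[o['position']])[0].astype(int);print(u,v);u=np.clip(u,50,461);c.append(cv2.resize(d['frame'][v-50:v+50,u-50:u+50],(390,390),interpolation=2))
cv2.imwrite('pics/tilt1.png',np.hstack(c)[:,:,::-1])
E
```

```text
time: 5.05
position: [542.2, -342.0, 41.0]
tool_rot: [0.002, 0.993, 0.121, 0.004]
contact_force: [2.3, 4.8, 19.7]
finger_gap: 0.317
finger_force: 33.5
[ 2.3  4.8 19.7] [ 1.21 -0.59  0.08] [ 542.2 -342.    41. ]
167 172
321 243
```

View pics/tilt1.png

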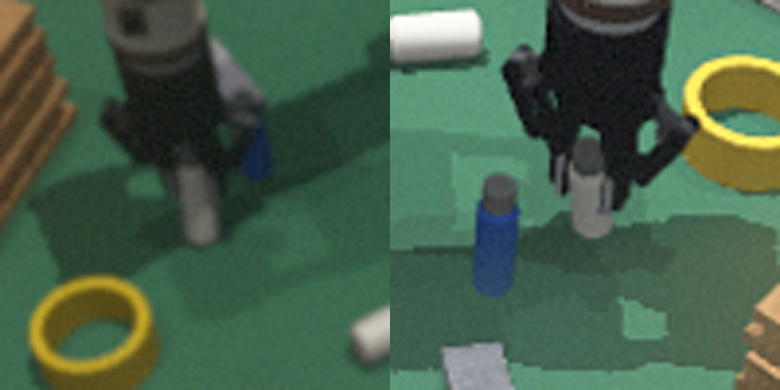

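```bash
cat > tilt.py <<'E'
from h import *
def tilt(R_,L,rb,yaw=14.0,sh=1):
    """fit foot->cap line of held bottle: grey/white pixels near tool, below fingers; R_ radius box"""
    o=get_obs();p=o['position'];xs=np.array([np.cos(np.radians(yaw)),np.sin(np.radians(yaw)),0]);ys=np.array([-xs[1],xs[0],0])
    for n in('scene','side'):
        d=cam(n);C=cloud(d).reshape(-1,3);col=d['frame'].reshape(-1,3).astype(int)
        q=C-p; X=q@xs;Y=q@ys;Z=q[:,2]
        m=(abs(Y)<rb+3)&(abs(X)<75)&(Z>-L)&(Z<60)&(col.mean(1)>(95 if n=='side' else 75))&(col.max(1)-col.min(1)<45)
        print(n,m.sum(),'Zmin',np.percentile(Z[m],1).round(1))
        for lo in range(-80,60,8):
            g=m&(Z>=lo)&(Z<lo+8)
            if g.sum()>4: print('  z',lo+4,g.sum(),'X',np.percentile(X[g],[5,50,95]).round(1),'Y',np.percentile(Y[g],[5,50,95]).round(1))
E
python3 -m handwheel '[[0,0,-0.4,0],[0,0,-0.4,0],[0,0,-0.4,0],[0,0,-0.4,0],[0,0,-0.4,0],[0,0,0,0]]'
python3 -c "
from tilt import *
tilt(80,80,14)"
```

```text
time: 5.75
position: [540.0, -342.3, 139.2]
tool_rot: [0.002, 0.993, 0.122, 0.001]
contact_force: [-0.1, 0.6, -0.1]
finger_gap: 0.316
finger_force: 31.4
scene 141 Zmin -30.3
  z -28 16 X [11.4 19.9 24.5] Y [-6.   6.4 12.1]
  z -20 18 X [10.1 19.3 23.9] Y [-8.6  2.6 10.2]
  z -12 15 X [10.7 18.7 24.1] Y [-11.5   0.2   9.7]
  z -4 15 X [13.2 18.3 21. ] Y [-9.8  1.9  9.6]
  z 4 20 X [11.8 14.9 19.5] Y [-11.4  -0.2   8. ]
  z 12 14 X [ 8.5 12.9 16.8] Y [-8.4  1.5  8.6]
  z 20 13 X [ 9.1 11.  13.7] Y [-8.4 -2.3  6.8]
  z 28 11 X [ 7.7 10.3 13.9] Y [-8.1  2.4  8.5]
  z 36 14 X [ 2.3  8.6 11.9] Y [-3.8  2.8  9.3]
side 175 Zmin -39.3
  z -36 18 X [-0.1  2.7 11.8] Y [-11.1  -4.4   6.9]
  z -28 19 X [-3.2  0.6 14.2] Y [-10.8  -2.6   9.3]
  z -20 20 X [-4.6 -1.9  8.4] Y [-11.2  -4.9   6. ]
  z -12 16 X [-7.7 -3.5  3.2] Y [-10.7  -2.6   8.3]
  z -4 15 X [-8.8 -5.5 -0.6] Y [-7.2  1.5 14.1]
  z 4 17 X [-9.9 -8.  -5.9] Y [-14.4  -0.8   8.1]
  z 12 14 X [-11.7 -10.8  -6.3] Y [-9.3 -3.6  7.5]
  z 20 17 X [-14.2 -11.5  -7.8] Y [-15.4  -3.7   7.6]
  z 28 32 X [-16.4 -12.8  -9.3] Y [-16.3  -2.9  11.8]
  z 36 7 X [-16.  -10.9  -6.5] Y [-10.8  -6.7   6.6]
```

```bash
python3 -m handwheel '[[0.3,0,0.4,0],[0.3,0,0.4,0],[0.3,0,0.4,0],[0,0,0.4,0],[0,0,0.4,0],[0,0,0,0]]' -1 20
python3 -c "
from h import *
print(get_obs()['contact_force'],get_obs()['position'])"
```

```text
time: 6.45
position: [582.9, -329.5, 36.0]
tool_rot: [-0.001, 0.993, 0.122, -0.0]
contact_force: [-0.0, 2.1, 7.7]
finger_gap: 0.315
finger_force: 37.4
[-5.14006903e-03  2.07670073e+00  7.69960103e+00] [ 582.93703138 -329.52218657   35.9731172 ]
```

```bash
python3 -m handwheel '[[-0.12,0,0.01,0],[-0.12,0,0.015,0],[-0.12,0,0.02,0],[-0.12,0,0.025,0],[-0.12,0,0.025,0],[-0.12,0,0.025,0],[0,0,0,0]]' -1 20
python3 -m handwheel '[[0,0,-0.4,0],[0,0,-0.4,0],[0,0,-0.4,0],[0,0,-0.4,0],[0,0,-0.4,0],[0,0,0,0]]' -1 30
python3 -c "
from tilt import *
tilt(80,80,14)"
```

```text
time: 7.15
position: [549.6, -339.7, 31.9]
tool_rot: [0.001, 0.993, 0.121, 0.002]
contact_force: [2.7, 0.4, 9.5]
finger_gap: 0.319
finger_force: 36.4
time: 7.75
position: [548.4, -339.5, 131.8]
tool_rot: [0.001, 0.993, 0.122, 0.001]
contact_force: [0.3, -0.9, -0.1]
finger_gap: 0.32
finger_force: 35.5
scene 162 Zmin -20.2
  z -20 10 X [26.7 33.7 36.3] Y [-8.8  4.4 10.2]
  z -12 23 X [22.4 31.9 36.2] Y [-8.7  4.1 11.1]
  z -4 21 X [18.3 26.9 33. ] Y [-12.3   1.2  11.2]
  z 4 23 X [15.5 23.  28. ] Y [-11.8   1.8  12.2]
  z 12 24 X [13.8 19.6 25.4] Y [-11.7   1.9  11.1]
  z 20 18 X [13.  16.7 22.9] Y [-8.2 -0.5  8.4]
  z 28 14 X [ 6.7 11.7 16.9] Y [-4.7  3.7  8.6]
  z 36 16 X [ 4.3  9.7 14.5] Y [-6.4 -0.9  6.8]
  z 44 12 X [ 1.2  5.5 10.7] Y [-6.4  0.9  6.1]
side 96 Zmin -29.1
  z -28 10 X [11.8 15.  23. ] Y [-11.2  -4.5   7. ]
  z -20 7 X [ 6.9  9.2 13.4] Y [-4.8  1.2  5.5]
  z -12 5 X [3.3 3.9 6.2] Y [-2.1  1.9  4.7]
  z -4 6 X [-1.   1.2  3.8] Y [-4.1  0.3  7. ]
  z 4 8 X [-7.5 -1.9  0.2] Y [-13.4  -1.3   8.7]
  z 12 11 X [-9.6 -6.5 -2.4] Y [-11.9  -3.9   4.3]
  z 20 10 X [-12.1  -9.2  -5.4] Y [-15.8  -3.2  10.9]
  z 28 17 X [-16.1 -13.4  -8.4] Y [-16.1  -5.1   8.6]
  z 36 17 X [-18.  -15.3  -8.5] Y [-10.5  -4.4   4.8]
```

```bash
cat > avg.py <<'E'
from h import *
def avg(n=6):
    P=[]
    for _ in range(n): P.append(get_obs()['position']); grab_frame('wrist')
    o=get_obs(); M=quat(o['tool_rot']).as_matrix()
    print('pos',np.mean(P,0).round(1),'f',o['contact_force'].round(1),'yaw tool x',np.degrees(np.arctan2(M[1,0],M[0,0])).round(1),'gap',round(o['finger_gap'],2),'t',o['time']); return np.mean(P,0)
E
python3 -m handwheel '[[0.05,-0.2,-0.4,0],[0.1,-0.4,-0.4,0],[0.15,-0.7,-0.2,0],[0.254,-0.9,0,0],[0.254,-0.9,0,0],[0.254,-0.9,0,0],[0.254,-0.9,0,0],[0.254,-0.9,0,0],[0.254,-0.9,0,0],[0.254,-0.9,0,0]]'
python3 -m handwheel '[[0.254,-0.8,0,0],[0.15,-0.6,0,0],[0.1,-0.4,0,0],[0,0,0,0],[0,0,0,0]]'
python3 -c "
from tilt import *
from avg import *
avg();tilt(80,80,14)"
```

```text
time: 8.85
position: [555.0, 57.2, 177.8]
tool_rot: [-0.0, 0.993, 0.122, -0.002]
contact_force: [0.5, 0.5, -0.5]
finger_gap: 0.318
finger_force: 35.4
time: 9.35
position: [558.2, 148.5, 178.4]
tool_rot: [0.0, 0.992, 0.122, -0.002]
contact_force: [0.2, 0.3, 0.3]
finger_gap: 0.32
finger_force: 35.4
pos [558.9 147.8 179.4] f [ 0.4 -0.1 -0.6] yaw tool x 13.9 gap 0.32 t 9.65
scene 204 Zmin -21.2
  z -20 12 X [28.4 32.7 36.5] Y [-12.    0.3  11.5]
  z -12 28 X [22.  31.2 36.1] Y [-11.6  -0.4  12.4]
  z -4 29 X [20.3 27.8 33.2] Y [-12.3  -1.4  10. ]
  z 4 30 X [16.1 23.2 27.6] Y [-13.   -1.8  10.6]
  z 12 25 X [13.1 18.4 24.1] Y [-10.8  -0.2  11. ]
  z 20 23 X [12.1 16.  19.9] Y [-9.  -0.6  9.9]
  z 28 20 X [ 7.6 12.3 16.5] Y [-10.2  -2.    8.8]
  z 36 20 X [ 6.1  9.1 12.1] Y [-8.7 -0.1  6. ]
  z 44 16 X [2.7 4.7 8.6] Y [-7.2 -0.8  7.1]
side 75 Zmin -28.2
  z -20 16 X [10.9 16.6 30.7] Y [-12.1  -8.6   1.8]
  z -12 17 X [ 8.1 15.9 30.2] Y [-14.6  -9.2   3.3]
  z -4 6 X [ 3.5 16.5 23. ] Y [-12.2 -10.5   1.2]
  z 20 5 X [-11.2  -6.9  -5.8] Y [-6.2 -2.5  2.3]
  z 28 8 X [-15.7 -13.2  -8.1] Y [-10.9  -6.5   1.5]
  z 36 11 X [-15.7 -13.9  -9.3] Y [-10.   -6.1   3.2]
```

```bash
python3 -m handwheel '[[-0.02,0,0.4,0],[-0.02,0,0.4,0],[-0.03,0,0.4,0],[0,0,0.12,0],[0,0,0,0]]'
python3 -m handwheel '[[0.05,0,0.0866,0],[0.05,0,0.0866,0],[0.05,0,0.0866,0],[0.05,0,0.0866,0],[0.03,0,0.052,0],[0,0,0,0]]'
python3 - <<'E'
from avg import *
p=avg(3)
t=cam('side');s=cam('scene');c=[]
for d in(s,t):
    u,v=proj(d,[[588,155,80]])[0].astype(int);c.append(cv2.resize(d['frame'][v-35:v+35,u-35:u+35],(390,390),interpolation=2))
cv2.imwrite('pics/ins1.png',np.hstack(c)[:,:,::-1])
E
```

```text
time: 10.25
position: [555.3, 147.6, 113.7]
tool_rot: [-0.0, 0.993, 0.122, -0.001]
contact_force: [0.9, 0.8, 0.1]
finger_gap: 0.314
finger_force: 35.4
time: 10.85
position: [565.9, 151.5, 93.7]
tool_rot: [-0.001, 0.993, 0.122, -0.002]
contact_force: [-2.8, 3.4, -1.4]
finger_gap: 0.315
finger_force: 35.4
pos [565.9 151.5  93.7] f [-2.8  3.8 -2.2] yaw tool x 14.0 gap 0.31 t 11.0
```

View pics/ins1.png

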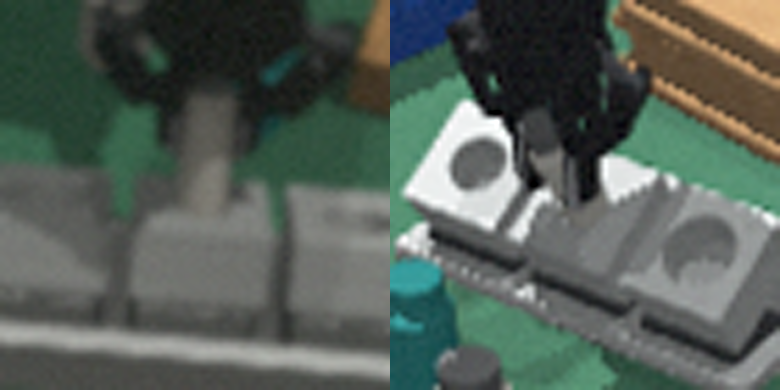

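```bash
python3 -m handwheel '[[0.04,0.01,0.0693,0],[0.04,0.01,0.0693,0],[0,0,0,0]]'
python3 -m handwheel '[[0.04,0,0.0693,0],[0.04,0,0.0693,0],[0,0,0,0]]'
python3 -c "
from avg import *
avg(3)"
```

```text
time: 11.4
position: [569.3, 152.2, 86.7]
tool_rot: [-0.002, 0.993, 0.122, -0.002]
contact_force: [-5.2, 6.2, -1.1]
finger_gap: 0.318
finger_force: 35.5
time: 11.7
position: [572.9, 153.2, 79.6]
tool_rot: [-0.002, 0.993, 0.122, -0.002]
contact_force: [-5.7, 7.2, -2.3]
finger_gap: 0.32
finger_force: 35.5
pos [572.9 153.2  79.6] f [-5.7  6.6 -1.3] yaw tool x 14.0 gap 0.31 t 11.85
```

```bash
python3 -m handwheel '[[0,-0.03,0,0],[0.025,0,0.043,0],[0.025,0,0.043,0],[0,0,0,0]]'
python3 -m handwheel '[[0,0,0,0],[0,0,0,0],[0,0,0,0],[0,0,0,0]]' 0.1
python3 -m handwheel '[[0,0,-0.4,0],[0,0,-0.5,0],[0,0,-0.5,0],[0,0,-0.5,0],[0,0,-0.3,0],[0,0,0,0]]'
python3 - <<'E'
from avg import *
p=avg(2)
for n in('scene','side','wrist'):
    d=cam(n);save(d,'r1'+n);C=cloud(d).reshape(-1,3)
    xs=np.array([.970,.242]);q=C[:,:2]-[588,155];X=q@xs;Y=q@[-.242,.970]
    m=(abs(Y)<20)&(X>-75)&(X<5)&(C[:,2]>100)&(C[:,2]<150)
    P=np.c_[X,Y,C[:,2]][m]
    print(n,m.sum())
    if m.sum()>5:print(np.percentile(P,[3,50,97],0).round(1).tolist(), [ (np.percentile(P[P[:,2]>z-3][P[P[:,2]>z-3][:,2]<z+3],[5,50,95],0)[:,:2].round(1).tolist()) for z in (110,120,128) if ((P[:,2]>z-3)&(P[:,2]<z+3)).sum()>4])
    s=P@[-.5,0,.866]; print(' s along axis rel mouth', [round(v-73*.866,1) for v in np.percentile(s,[90,97,99.5])] if m.sum() else '')
E
```

```text
time: 12.25
position: [575.2, 154.2, 75.3]
tool_rot: [-0.001, 0.993, 0.122, -0.002]
contact_force: [-5.0, 3.5, -0.6]
finger_gap: 0.316
finger_force: 35.4
time: 12.65
position: [577.8, 153.4, 76.9]
tool_rot: [0.0, 0.993, 0.122, 0.001]
contact_force: [-0.1, -0.0, 0.0]
finger_gap: 0.55
finger_force: 0.0
time: 13.25
position: [578.9, 153.6, 189.2]
tool_rot: [0.0, 0.993, 0.122, 0.003]
contact_force: [0.5, 0.1, 0.4]
finger_gap: 0.549
finger_force: 0.0
pos [578.4 153.6 188.2] f [ 0.1  1.  -0. ] yaw tool x 14.0 gap 0.55 t 13.35
scene 122
[[-42.7, -8.8, 100.7], [-20.6, 2.6, 115.2], [-5.2, 14.3, 129.9]] [[[-25.9, -7.0], [-13.9, 3.7], [-6.5, 14.0]], [[-45.5, -5.3], [-24.8, 4.2], [-14.7, 12.3]], [[-36.9, -5.5], [-30.1, 3.3], [-24.9, 12.1]]]
 s along axis rel mouth [np.float64(64.2), np.float64(65.3), np.float64(66.9)]
side 75
[[-42.7, -9.2, 102.4], [-31.5, -2.8, 117.3], [-10.5, 12.3, 130.2]] [[[-36.6, -9.2], [-23.4, -4.4], [-11.8, -0.1]], [[-44.6, -6.2], [-36.2, -2.7], [-24.6, 9.1]], [[-41.5, -6.2], [-33.4, 4.2], [-29.8, 12.6]]]
 s along axis rel mouth [np.float64(65.2), np.float64(66.8), np.float64(67.4)]
wrist 1736
[[-39.6, -7.2, 101.0], [-20.3, 4.1, 116.1], [-4.6, 15.6, 129.5]] [[[-23.4, -7.8], [-12.8, 4.2], [-8.0, 15.7]], [[-41.7, -5.7], [-23.4, 3.5], [-18.7, 13.7]], [[-34.6, -4.5], [-28.6, 4.1], [-23.8, 12.8]]]
 s along axis rel mouth [np.float64(62.7), np.float64(63.3), np.float64(63.8)]
```

View pics/r1wrist.png

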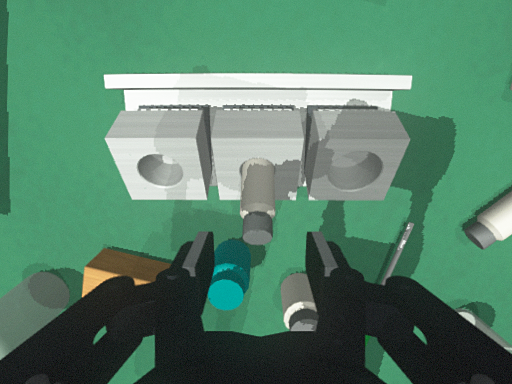

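```bash
python3 -m handwheel '[[-0.3,-0.04,0,0],[-0.3,0,0,0],[-0.26,0,0.3,0],[0,0,0.4,0],[0,0,0.16,0],[0,0,0,0]]' -1
python3 -m handwheel '[[0.05,0,0.0866,0],[0.05,0,0.0866,0],[0.05,0,0.0866,0],[0.02,0,0.035,0],[0.01,0,0.017,0],[0,0,0,0]]'
python3 -m handwheel '[[0.01,0,0.017,0],[0.01,0,0.017,0],[0,0,0,0]]'
```

```text
time: 14.1
position: [533.5, 145.0, 141.3]
tool_rot: [-0.0, 0.993, 0.122, -0.002]
contact_force: [-0.0, 0.6, -0.3]
finger_gap: -0.001
finger_force: 0.0
time: 14.7
position: [543.7, 147.3, 127.8]
tool_rot: [-0.0, 0.993, 0.122, -0.0]
contact_force: [-0.0, 0.2, 0.5]
finger_gap: 0.001
finger_force: 0.0
time: 15.0
position: [544.6, 147.6, 126.1]
tool_rot: [-0.0, 0.993, 0.122, -0.0]
contact_force: [-0.6, 0.2, 0.2]
finger_gap: -0.006
finger_force: 0.0
```

```bash
python3 -m handwheel '[[0.02,0,0.017,0],[0.02,0,0.017,0],[0,0,0,0]]'
python3 -m handwheel '[[0.02,0,0.017,0],[0.02,0,0.017,0],[0,0,0,0]]'
```

```text
time: 15.3
position: [546.8, 148.0, 125.5]
tool_rot: [0.0, 0.993, 0.122, -0.0]
contact_force: [-3.4, -0.8, 6.1]
finger_gap: -0.002
finger_force: 3.6
time: 15.6
position: [549.2, 148.3, 126.2]
tool_rot: [0.001, 0.993, 0.122, 0.0]
contact_force: [-10.5, -2.3, 18.5]
finger_gap: 0.001
finger_force: 10.8
```

```bash
python3 -m handwheel '[[-0.1,0,-0.3,0],[-0.2,0,-0.3,0],[-0.4,0.1,0,0],[-0.5,0.2,0,0],[-0.5,0.2,0,0],[-0.4,0.2,0,0],[-0.2,0.2,0,0],[-0.18,0.09,0,0],[0,0,0,0]]' 0.65
python3 - <<'E'
from avg import *
p=avg(5)
d=cam('wrist');C=cloud(d)
m=(C[:,:,2]>72)&(C[:,:,2]<90)&(np.hypot(C[:,:,0]-441,C[:,:,1]-71)<32);P=C[m]
print(m.sum(),P.mean(0),(P.max(0)+P.min(0))/2,np.ptp(P,axis=0))
c=(P.max(0)+P.min(0))/2; q=c-p; print('tool x',(q[:2]@[.970,.242]/50).round(3),'tool y',(q[:2]@[.242,-.970]/50).round(3),'down to 32',((p[2]-32)/50).round(3))
from stand import stand
stand(d,(0,0,512,384),150)
E
```

```text
time: 16.5
position: [440.1, 69.9, 152.9]
tool_rot: [0.0, 0.993, 0.121, 0.0]
contact_force: [0.3, -0.2, -0.5]
finger_gap: 0.821
finger_force: 0.0
pos [440.6  70.5 152.9] f [ 0.1 -0.7 -0.2] yaw tool x 14.0 gap 0.82 t 16.75
1681 [442.57911018  72.20228624  79.96374962] [441.34899378  71.88740489  77.24837111] [34.78948541 34.62887517  9.9261272 ]
tool x 0.022 tool y -0.024 down to 32 2.418
area 1665 n [-0.496 -0.12   0.86 ] lean 30.7 yaw 13.6
 corners [[547.0, 199.0, 54.0], [530.0, 268.0, 54.0], [540.0, 270.0, 60.0], [555.0, 200.0, 59.0]] mean [542.9 234.1  57.1]
area 184 n [-0.548 -0.036  0.836] lean 33.3 yaw 3.7
 corners [[558.0, 188.0, 59.0], [552.0, 176.0, 55.0], [550.0, 186.0, 54.0]] mean [553.3 183.1  56.1]
area 547 n [-0.468 -0.103  0.878] lean 28.6 yaw 12.4
 corners [[574.0, 118.0, 59.0], [567.0, 117.0, 55.0], [560.0, 143.0, 54.0], [569.0, 141.0, 59.0]] mean [567.5 130.   56.7]
area 1535 n [-0.493 -0.123  0.861] lean 30.6 yaw 14.0
 corners [[594.0, 36.0, 59.0], [587.0, 35.0, 54.0], [570.0, 104.0, 55.0], [577.0, 106.0, 59.0]] mean [582.2  70.5  56.8]
area 152 n [-0.373 -0.098  0
[... 225 characters left out ...]
1.0], [464.0, 71.0, 60.0], [456.0, 56.0, 60.0], [448.0, 51.0, 60.0]] mean [455.2  70.6  60.2]
area 204 n [-0.114 -0.023  0.993] lean 6.7 yaw 11.5
 corners [[429.0, 60.0, 80.0], [424.0, 68.0, 80.0], [430.0, 82.0, 81.0], [435.0, 69.0, 81.0]] mean [429.4  69.7  80.3]
area 587 n [-0.296 -0.941  0.163] lean 80.6 yaw 72.5
 corners [[460.0, -131.0, 47.0], [446.0, -124.0, 63.0], [433.0, -121.0, 59.0], [425.0, -120.0, 45.0], [444.0, -129.0, 34.0]] mean [ 441.6 -125.    49.7]
area 328 n [ 0.193 -0.467  0.863] lean 30.4 yaw 112.5
 corners [[456.0, -158.0, 55.0], [391.0, -202.0, 45.0], [396.0, -169.0, 62.0], [413.0, -127.0, 81.0], [431.0, -115.0, 84.0], [449.0, -130.0, 72.0]] mean [ 422.5 -150.    66.4]
```

```bash
python3 -m handwheel '[[0.022,-0.024,0.4,0],[0,0,0.4,0],[0,0,0.4,0],[0,0,0.4,0],[0,0,0.4,0],[0,0,0.4,0],[0,0,0,0]]' 0.65 25
python3 -m handwheel '[[0,0,0,0],[0,0,0,0],[0,0,0,0],[0,0,0,0],[0,0,0,0]]' -1 25
python3 -m handwheel '[[0,0,0,0],[0,0,-0.01,0]]' -1 20
```

```text
time: 17.5
position: [438.6, 72.4, 30.3]
tool_rot: [-0.001, 0.993, 0.122, -0.003]
contact_force: [0.2, -0.0, -0.6]
finger_gap: 0.826
finger_force: 0.0
time: 18.0
position: [442.2, 71.8, 34.0]
tool_rot: [0.0, 0.993, 0.122, 0.001]
contact_force: [0.4, -0.5, 6.4]
finger_gap: 0.503
finger_force: 27.0
time: 18.2
position: [442.0, 71.8, 34.0]
tool_rot: [0.0, 0.993, 0.122, 0.001]
contact_force: [0.8, -0.4, 1.1]
finger_gap: 0.507
finger_force: 26.5
```

```bash
python3 -m handwheel '[[0,0,-0.5,0],[0,0,-0.8,0],[0.2,0.04,-0.8,0],[0.5,0.1,-0.5,0],[0.6,0.12,0,0],[0.6,0.12,0,0],[0.6,0.12,0,0],[0.6,0.12,0,0],[0.3,0.06,0,0],[0.17,0.03,0,0]]' -1 30
python3 -m handwheel '[[0,0,0.1,0],[0,0,0,0]]'
python3 - <<'E'
from avg import *
from tilt import tilt
p=avg(6); q=p-[608.2,76.8,72.5]; print('X',q[:2]@[.97,.242],'Y',q[:2]@[-.242,.97],'Z',q[2])
tilt(80,80,22)
E
```

```text
time: 19.2
position: [623.2, 80.6, 162.2]
tool_rot: [-0.0, 0.993, 0.122, -0.001]
contact_force: [-0.6, -0.1, -1.2]
finger_gap: 0.501
finger_force: 31.1
time: 19.4
position: [621.2, 80.8, 156.7]
tool_rot: [-0.0, 0.993, 0.122, -0.002]
contact_force: [-0.5, 0.3, -1.5]
finger_gap: 0.505
finger_force: 31.2
pos [621.7  80.7 157.7] f [-0.3  0.4 -1.4] yaw tool x 14.0 gap 0.5 t 19.7
X 14.056978409217331 Y 0.5537873456964312 Z 85.21143588694753
scene 294 Zmin -79.6
  z -76 70 X [-3.4 18.1 24.2] Y [-22.    2.9  23.7]
  z -68 56 X [ 7.3 15.2 19.4] Y [-20.3   0.9  22.2]
  z -28 16 X [ 9.2 15.  18.8] Y [-19.   -2.5  13.7]
  z -20 19 X [ 9.2 16.4 18.9] Y [-16.5  -4.1  13.2]
  z -12 20 X [ 8.3 16.6 19.2] Y [-16.7  -3.1  12.6]
  z -4 19 X [12.7 17.  18.9] Y [-13.9   0.7  12.2]
  z 4 16 X [11.1 16.2 20.1] Y [-14.7  -0.9  14.9]
  z 12 21 X [12.2 17.6 19.9] Y [-11.5   0.2  13.9]
  z 20 24 X [10.3 16.9 19.7] Y [-14.3   2.4  15.4]
  z 28 32 X [ 8.4 14.5 18.2] Y [-16.5  -1.   15.3]
side 277 Zmin -77.2
  z -76 31 X [-5.1  4.2 10.6] Y [-24.4   4.2  22.2]
  z -68 43 X [ 6.2 12.7 17.5] Y [-21.4   0.   20.4]
  z -28 16 X [-21.2 -15.3  -0.3] Y [-20.7 -12.6   6. ]
  z -20 32 X [-22.5 -16.4   0.1] Y [-20.6 -11.2  14.6]
  z -12 34 X [-21.8 -16.5   2.9] Y [-21.2 -12.3   9. ]
  z -4 24 X [-23.2 -15.9  -1.5] Y [-20.7 -13.2  14.3]
  z 4 26 X [-22.5 -19.5  -8.3] Y [-19.5  -8.5  10.6]
  z 12 19 X [-24.5 -18.5 -12.1] Y [-17.6  -8.3  11.3]
  z 20 26 X [-23.  -18.7 -13.4] Y [-17.6  -7.    8.7]
  z 28 24 X [-21.5 -16.2 -10. ] Y [-17.   -3.9  13.5]
```

```bash
python3 -m handwheel '[[0.1,0,0.2,0],[0,0,0.2,0],[0,0,0.22,0],[0,0,0.04,0],[0,0,0.02,0],[0,0,0,0]]' -1 20
python3 -m handwheel '[[-0.088,0,0.034,0],[-0.088,0,0.034,0],[0,0,0,0]]'
python3 -c "
from h import *
o=get_obs();print(o['contact_force'],o['torque'])"
```

```text
time: 20.4
position: [627.4, 81.9, 124.3]
tool_rot: [-0.0, 0.993, 0.122, -0.0]
contact_force: [-2.6, 0.4, 4.3]
finger_gap: 0.507
finger_force: 31.7
time: 20.7
position: [621.1, 79.8, 122.4]
tool_rot: [0.0, 0.993, 0.122, 0.003]
contact_force: [2.4, 1.6, 5.5]
finger_gap: 0.502
finger_force: 31.5
[2.42013994 1.59658044 5.49275545] [ 0.17163943 -0.50787757  0.00576702]
```

Contact made with modest force; continue the arc.

```bash
python3 -m handwheel '[[-0.081,0,0.05,0],[-0.081,0,0.05,0],[-0.072,0,0.062,0],[-0.072,0,0.062,0],[0,0,0,0]]' -1 20
python3 -m handwheel '[[-0.04,0,0.04,0],[-0.03,0,0.04,0],[0,0,0,0]]'
python3 -c "
from h import *
from tilt import *
o=get_obs();print(o['contact_force'],o['torque'])
tilt(80,40,22)"
```

```text
time: 21.2
position: [605.8, 75.7, 111.8]
tool_rot: [0.001, 0.993, 0.122, 0.002]
contact_force: [-2.2, -1.0, 10.2]
finger_gap: 0.503
finger_force: 34.1
time: 21.5
position: [602.5, 74.9, 108.3]
tool_rot: [0.001, 0.993, 0.122, 0.002]
contact_force: [-4.1, 0.1, 12.6]
finger_gap: 0.497
finger_force: 34.9
[-4.07517123  0.05179643 12.58786658] [ 0.03011977  0.30196875 -0.04222645]
scene 416 Zmin -39.2
  z -36 49 X [ 0.4 45.8 50. ] Y [-23.6  -0.3  23.9]
  z -28 56 X [18.8 41.8 45.9] Y [-24.1  -0.9  23.3]
  z -20 48 X [26.2 36.9 40.8] Y [-22.4   1.6  23.8]
  z -12 31 X [21.7 35.  40.1] Y [-19.7   4.2  21.1]
  z -4 42 X [20.3 32.6 39.3] Y [-17.8  -0.6  19.8]
  z 4 42 X [15.6 28.9 35.6] Y [-18.2   0.   17.4]
  z 12 43 X [12.4 23.8 29.5] Y [-18.8  -1.   16.6]
  z 20 33 X [11.6 20.5 25.7] Y [-16.4   1.7  15.6]
  z 28 35 X [ 9.1 15.3 20.9] Y [-13.9  -2.1  14.8]
  z 36 37 X [ 5.3 11.  17.1] Y [-15.    0.1  11.9]
side 161 Zmin -39.8
  z -36 13 X [-11.   -0.2  13.7] Y [-24.1  22.   24.4]
  z -28 16 X [ 4.4 15.9 27.7] Y [-23.1 -19.1   8.2]
  z -20 26 X [-1.3  9.9 35.3] Y [-22.2 -17.2   3.7]
  z -12 23 X [-6.5  7.2 33.5] Y [-22.8 -19.2  -2. ]
  z -4 12 X [-11.2  -4.9  18.9] Y [-20.4 -14.2   0.2]
  z 4 10 X [-15.  -12.   -6.9] Y [-14.4 -10.2   5.1]
  z 12 15 X [-21.1 -15.7  -8.8] Y [-15.6  -9.6   1.5]
  z 20 22 X [-23.8 -17.   -9.6] Y [-17.8  -5.2  20.1]
  z 36 7 X [-27.3 -26.1 -20. ] Y [ 0.5  5.1 11.4]
  z 44 12 X [-30.  -20.5 -16.9] Y [-1.9  8.2 15.5]
```

```bash
python3 -m handwheel '[[-0.03,0,-0.052,0],[-0.1,0,0.059,0],[-0.1,0,0.059,0],[-0.1,0,0.059,0],[-0.11,0,0.059,0],[0,0,0,0],[0.02,0,0.035,0],[0.04,0,0.069,0],[0.03,0,0.052,0],[0,0,0,0]]' -1 30
python3 -c "
from avg import *
p=avg(5); q=p-[608.2,76.8,72.5]; print('X',q[:2]@[.97,.242],'Y',q[:2]@[-.242,.97],'Z',q[2])
from tilt import *
tilt(80,40,22)"
```

```text
time: 22.6
position: [586.2, 71.3, 93.6]
tool_rot: [0.0, 0.993, 0.122, 0.002]
contact_force: [-8.9, 1.2, 22.6]
finger_gap: 0.5
finger_force: 37.5
pos [586.2  71.3  93.6] f [-9.   1.6 22.8] yaw tool x 14.0 gap 0.51 t 22.85
X -22.672983295686606 Y -0.023601098383380897 Z 21.122469473437675
scene 501 Zmin -38.1
  z -36 37 X [-1.9 71.  74.3] Y [-23.2   3.4  23.6]
  z -28 52 X [ 7.4 67.2 71.6] Y [-21.9   5.8  23.7]
  z -20 62 X [20.1 62.  68.2] Y [-24.   -5.   22.9]
  z -12 82 X [24.1 54.4 61.3] Y [-21.7   0.1  22.3]
  z -4 107 X [20.1 45.8 55.8] Y [-21.7  -1.6  21.4]
  z 4 40 X [16.7 25.6 53.1] Y [-16.5   2.   19.1]
  z 12 29 X [12.8 21.  24.9] Y [-15.7   4.   18.5]
  z 20 33 X [10.3 17.5 23.6] Y [-15.8   0.6  15.4]
  z 28 28 X [ 8.  15.1 20.2] Y [-15.1  -2.6  13.6]
  z 36 29 X [ 7.5 11.3 16.8] Y [-12.3  -0.1  14. ]
side 249 Zmin -38.9
  z -36 47 X [-8.1 -0.9 51.8] Y [-22.7   1.2  21.4]
  z -28 31 X [-2.8  2.7 18.8] Y [-23.6 -11.8  21.2]
  z -20 23 X [-5.6  9.6 33.6] Y [-24.4 -17.1   2. ]
  z -12 34 X [-8.8 10.1 44.3] Y [-23.2 -17.2   1.9]
  z -4 39 X [-11.3  41.8  56.5] Y [-22.4 -13.7   0.7]
  z 4 11 X [-16.7 -13.1  -6.7] Y [-15.1  -8.1   9.5]
  z 12 15 X [-20.3 -15.6 -10.3] Y [-15.5  -7.8  20.8]
  z 20 23 X [-21.4 -18.3 -10.6] Y [-17.9  -5.2   9.7]
  z 28 11 X [-21.6 -14.9  -9.5] Y [-17.8 -12.6  12.5]
  z 44 14 X [-28.8 -23.6 -17.6] Y [-1.5  4.4 11.9]
```

```bash
python3 -m handwheel '[[-0.03,0,-0.052,0],[0.035,0,-0.02,0],[0.035,0,-0.02,0],[0,0,0,0]]' -1 30
python3 -m handwheel '[[0.02,0,0.035,0],[0.02,0,0.035,0],[0,0,0,0]]'
python3 -m handwheel '[[0.02,0,0.035,0],[0.02,0,0.035,0],[0.02,0,0.035,0],[0,0,0,0]]'
```

```text
time: 23.35
position: [585.2, 71.1, 93.7]
tool_rot: [0.0, 0.993, 0.122, -0.001]
contact_force: [-6.4, -1.6, 8.7]
finger_gap: 0.501
finger_force: 35.9
time: 23.65
position: [588.9, 72.0, 93.1]
tool_rot: [0.0, 0.993, 0.122, 0.001]
contact_force: [-7.8, 0.2, 20.7]
finger_gap: 0.501
finger_force: 37.9
time: 24.05
position: [594.8, 73.4, 91.3]
tool_rot: [0.0, 0.993, 0.122, 0.004]
contact_force: [-8.6, 3.8, 30.5]
finger_gap: 0.504
finger_force: 41.1
```

```bash
python3 -m handwheel '[[-0.2,0,-0.346,0],[-0.2,0,-0.346,0],[0,0,0,0]]' -1 30
python3 - <<'E'
from avg import *
from tilt import tilt
p=avg(6); q=p-[608.2,76.8,72.5]; print('X',q[:2]@[.97,.242],'Y',q[:2]@[-.242,.97],'Z',q[2])
tilt(80,42,22)
c=[]
for n in('scene','side'):
    d=cam(n);u,v=proj(d,[p])[0].astype(int);c.append(cv2.resize(d['frame'][v-40:v+40,u-40:u+40],(390,390),interpolation=2))
cv2.imwrite('pics/ins2.png',np.hstack(c)[:,:,::-1])
E
```

```text
time: 24.35
position: [572.4, 67.6, 121.1]
tool_rot: [0.0, 0.993, 0.122, 0.002]
contact_force: [0.8, -0.4, -0.7]
finger_gap: 0.503
finger_force: 37.6
pos [571.4  67.8 118.8] f [-0.5  0.1 -2.2] yaw tool x 14.0 gap 0.5 t 24.65
X -37.834719225934116 Y 0.1719847180618765 Z 46.316633206203036
scene 323 Zmin -39.8
  z -36 46 X [47.9 71.8 74.7] Y [-21.2  -1.9  23.2]
  z -28 70 X [56.  67.2 72.6] Y [-22.9   1.9  23.8]
  z -20 8 X [19.1 22.3 69.8] Y [-17.    7.8  14.1]
  z -12 30 X [16.2 24.5 28.5] Y [-17.    0.1  17.5]
  z -4 26 X [12.1 21.9 25.7] Y [-18.1  -3.3  16.4]
  z 4 28 X [13.1 20.3 25.1] Y [-18.2   1.9  16.5]
  z 12 24 X [12.7 19.3 23.9] Y [-16.1  -2.7  13.2]
  z 20 27 X [11.2 17.4 21.6] Y [-12.9   1.3  15.4]
  z 28 26 X [ 8.2 14.4 18.2] Y [-17.5  -2.4  14.1]
  z 36 33 X [ 6.7 13.  16.9] Y [-14.7   0.2  12.7]
side 212 Zmin -39.5
  z -36 16 X [52.2 59.6 65.7] Y [-24.2 -17.3   4.8]
  z -28 30 X [22.3 64.8 69.4] Y [-23.2  -8.1   6.2]
  z -20 25 X [-11.3  -6.4  66. ] Y [-19.6 -11.4   9.4]
  z -12 29 X [-15.   -3.8  14.2] Y [-22.  -13.8   5.6]
  z -4 20 X [-16.3 -12.2  -2.6] Y [-18.2 -12.    4.4]
  z 4 14 X [-19.2 -15.9  -8.2] Y [-16.8 -10.7   9.3]
  z 12 16 X [-20.7 -17.4  -9.9] Y [-16.8  -6.4   9.1]
  z 20 19 X [-22.5 -20.3 -14.8] Y [-17.7  -8.2  12.5]
  z 28 29 X [-23.7 -18.5 -11.8] Y [-17.5  -6.5  16. ]
  z 52 6 X [-22.7 -19.6 -15.6] Y [ 3.5  7.8 12.4]
```

View pics/ins2.png

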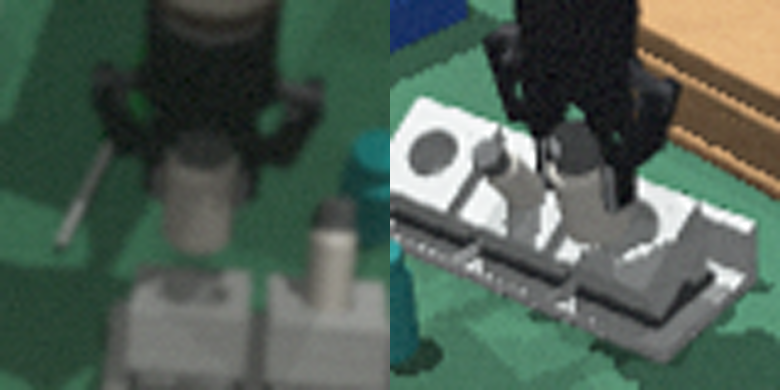

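```bash
python3 -m handwheel '[[0,0,-0.3,0],[0.3,0,0,0],[0.32,0,0,0],[0.3,0,0,0],[0,0,0.25,0],[0,0,0.25,0],[0,0,0.04,0],[0,0,0,0]]' -1 20
python3 -m handwheel '[[-0.06,0,0.05,0],[-0.06,0,0.05,0],[-0.05,0,0.055,0],[-0.05,0,0.055,0],[0,0,0,0]]' -1 20
python3 - <<'E'
from avg import *
from tilt import tilt
p=avg(6); q=p-[608.2,76.8,72.5]; print('X',q[:2]@[.97,.242],'Y',q[:2]@[-.242,.97],'Z',q[2])
tilt(80,26,22)
E
```

```text
time: 25.65
position: [615.2, 78.5, 109.3]
tool_rot: [0.0, 0.993, 0.122, -0.0]
contact_force: [-7.6, -1.1, 15.8]
finger_gap: 0.5
finger_force: 42.2
time: 26.15
position: [607.6, 76.5, 101.5]
tool_rot: [0.0, 0.993, 0.122, 0.004]
contact_force: [-4.2, 1.2, 21.5]
finger_gap: 0.5
finger_force: 44.3
pos [607.6  76.5 101.5] f [-4.4  1.6 21.1] yaw tool x 14.0 gap 0.5 t 26.45
X -0.6487768250937397 Y -0.1705670589520464 Z 29.021111548892137
scene 351 Zmin -25.3
  z -28 13 X [35.7 39.8 42.5] Y [-19.8  -6.9  17.7]
  z -20 50 X [21.3 35.7 40.2] Y [-24.1   1.8  22.8]
  z -12 48 X [20.8 31.5 36.1] Y [-21.7   2.8  24.4]
  z -4 22 X [17.8 29.8 34.7] Y [-20.6  -3.4  18. ]
  z 4 45 X [17.8 29.2 35. ] Y [-17.1   3.2  20. ]
  z 12 40 X [13.2 23.1 30.6] Y [-18.5  -0.1  19.3]
  z 20 40 X [ 9.9 19.7 24.8] Y [-16.3   0.6  15.9]
  z 28 34 X [ 7.5 15.4 19.5] Y [-16.4  -2.9  15.3]
  z 36 31 X [ 3.8 10.7 15.1] Y [-14.2   1.   13.4]
  z 44 28 X [ 3.9  7.2 12.2] Y [-10.5   0.4  13.4]
side 145 Zmin -24.7
  z -28 6 X [ 3.3  7.8 12. ] Y [-23.9  -6.6  22.8]
  z -20 16 X [-0.6  9.4 19.3] Y [-23.3 -14.5  22.6]
  z -12 24 X [-4.8 14.  31.9] Y [-24.5 -17.7  -1. ]
  z -4 13 X [-11.3  -8.2  19.6] Y [-20.1  -8.9   0.3]
  z 4 10 X [-14.7 -11.5  -5.7] Y [-18.   -9.1   7.7]
  z 12 11 X [-20.6 -16.1  -9.6] Y [-17.   -9.4   0.7]
  z 20 14 X [-26.2 -20.9 -11.1] Y [-17.9  -9.5   7.8]
  z 28 20 X [-29.2 -20.5 -14.9] Y [-17.6  -8.5  15.2]
  z 36 7 X [-26.  -13.9  -3.3] Y [-19.9 -17.1   1.8]
  z 44 12 X [-32.3 -28.8 -22.8] Y [-2.2  3.3 11.4]
  z 52 12 X [-29.4 -21.9 -15.1] Y [ 5.6 11.2 17.3]
```

```bash
python3 -m handwheel '[[-0.01,0,-0.017,0],[-0.09,0,0.0525,0],[-0.09,0,0.0525,0],[-0.09,0,0.0525,0],[-0.094,0,0.0525,0],[0,0,0,0]]' -1 25
python3 -m handwheel '[[0.02,0,0.035,0],[0.02,0,0.035,0],[0,0,0,0]]'
python3 - <<'E'
from avg import *
from tilt import tilt
p=avg(4); q=p-[608.2,76.8,72.5]; print('X',q[:2]@[.97,.242],'Y',q[:2]@[-.242,.97],'Z',q[2])
tilt(80,10,22)
E
```

```text
time: 27.15
position: [586.6, 71.4, 87.1]
tool_rot: [0.0, 0.993, 0.122, 0.0]
contact_force: [0.1, -0.5, 4.3]
finger_gap: 0.504
finger_force: 42.5
time: 27.45
position: [590.0, 72.3, 84.3]
tool_rot: [0.0, 0.993, 0.122, 0.001]
contact_force: [2.9, 0.9, 4.5]
finger_gap: 0.501
finger_force: 42.6
pos [590.1  72.4  84.2] f [2.5 0.3 4.9] yaw tool x 14.0 gap 0.5 t 27.65
X -18.680468382487568 Y 0.0819722876035266 Z 11.741444340076441
scene 366 Zmin -9.1
  z -12 10 X [37.9 56.5 59.9] Y [ 2.   9.5 20.6]
  z -4 74 X [21.5 52.7 57.7] Y [-22.   -1.4  22.3]
  z 4 114 X [19.1 41.1 53.4] Y [-21.2   0.7  21.3]
  z 12 49 X [14.1 24.8 50.2] Y [-16.    2.1  19.2]
  z 20 30 X [11.7 20.5 24.1] Y [-16.9  -1.4  11.8]
  z 28 35 X [ 7.2 14.3 20.2] Y [-17.5  -2.2  15.3]
  z 36 34 X [ 4.5 10.3 15.6] Y [-14.9   0.2  12.1]
  z 44 20 X [ 3.9  6.5 11.5] Y [-9.5  2.4 14. ]
side 131 Zmin -8.2
  z -4 21 X [-11.7  18.1  37.5] Y [-24.6 -18.5   0.4]
  z 4 25 X [-15.1  38.3  50.1] Y [-21.6 -14.4   7.1]
  z 12 11 X [-18.6 -15.3  19.1] Y [-17.6 -12.3   3.8]
  z 20 13 X [-25.6 -20.3 -11.3] Y [-19.5  -7.8  12.2]
  z 28 25 X [-27.  -21.  -10.7] Y [-18.9 -12.4  13.3]
  z 36 5 X [-17.3 -13.6  -5.8] Y [-17.8 -17.3 -16. ]
  z 44 15 X [-33.8 -31.7 -23.2] Y [-5.5  1.7 15.7]
  z 52 12 X [-29.  -25.1 -19.5] Y [ 1.6  7.9 14.6]
```

```bash
python3 -m handwheel '[[0.04,0,0.069,0],[0.03,0,0.052,0],[0,0,0,0]]' -1 25
python3 -m handwheel '[[0.03,0,0.052,0],[0.03,0,0.052,0],[0,0,0,0]]'
```

```text
time: 28.05
position: [593.7, 73.4, 77.8]
tool_rot: [-0.0, 0.993, 0.122, 0.002]
contact_force: [5.6, 0.7, 3.3]
finger_gap: 0.503
finger_force: 42.5
time: 28.35
position: [596.7, 74.1, 72.7]
tool_rot: [-0.0, 0.993, 0.122, 0.002]
contact_force: [3.9, 2.1, 4.9]
finger_gap: 0.502
finger_force: 42.6
```

```bash
python3 -m handwheel '[[0,0,0,0],[0,0,0,0],[0,0,0,0],[0,0,0,0]]' 0.5
python3 -m handwheel '[[0,0,-0.2,0],[0,0,-0.5,0],[0,0,-0.5,0],[0,0,-0.5,0],[0,0,-0.3,0],[0,0,0,0]]'
python3 - <<'E'
from avg import *
p=avg(4);q=p-[608.2,76.8,72.5]; print('X',q[:2]@[.97,.242],'Y',q[:2]@[-.242,.97],'Z',q[2])
d=cam('wrist');save(d,'r2');C=cloud(d).reshape(-1,3)
for n,c,h in(('wide',[608.2,76.8],48),('slim',[588,158],63)):
    q=C[:,:2]-c;X=q@[.970,.242];Y=q@[-.242,.970]
    m=(abs(Y)<25)&(X>-75)&(X<15)&(C[:,2]>95)&(C[:,2]<150)
    P=np.c_[X,Y,C[:,2]-72.5][m];s=P@[-.5,0,.866];T=P[s>np.percentile(s,99)-4]
    print(n,m.sum(),'s',np.percentile(s,[90,97,99.5]).round(1),'expected',h,'cap top X,Y,Z',((T.max(0)+T.min(0))/2).round(1))
E
```

```text
time: 28.75
position: [594.3, 73.8, 71.3]
tool_rot: [-0.0, 0.993, 0.122, -0.001]
contact_force: [0.2, 0.1, -0.5]
finger_gap: 0.747
finger_force: 0.0
time: 29.35
position: [597.0, 73.7, 175.4]
tool_rot: [0.001, 0.993, 0.122, 0.003]
contact_force: [0.4, -0.2, -0.4]
finger_gap: 0.749
finger_force: 0.0
pos [595.6  73.8 172.7] f [ 0.1  0.5 -0.2] yaw tool x 14.0 gap 0.75 t 29.55
X -12.99339473946256 Y 0.1312343326943407 Z 100.24092720736749
wide 3109 s [48.3 48.5 48.9] expected 48 cap top X,Y,Z [-23.6   1.3  41.4]
slim 2273 s [63.1 63.8 64.3] expected 63 cap top X,Y,Z [-35.5   0.8  51.2]
```

```bash
python3 -m handwheel '[[-0.3,0,0,0],[-0.38,0,0,0],[0,0,0.4,0],[0,0,0.4,0],[0,0,0,0]]' -1
python3 -m handwheel '[[0.05,0,0.0866,0],[0.05,0,0.0866,0],[0.05,0,0.0866,0],[0.05,0,0.0866,0],[0,0,0,0]]'
python3 -m handwheel '[[0.02,0,0.017,0],[0.02,0,0.017,0],[0.02,0,0.017,0],[0,0,0,0]]'
```

```text
time: 30.1
position: [559.1, 65.8, 128.0]
tool_rot: [-0.001, 0.993, 0.122, -0.004]
contact_force: [-0.8, -0.0, -0.1]
finger_gap: -0.003
finger_force: 0.0
time: 30.6
position: [572.0, 68.1, 114.3]
tool_rot: [-0.0, 0.993, 0.122, -0.0]
contact_force: [0.1, 0.3, 0.1]
finger_gap: 0.001
finger_force: 0.0
time: 31.0
position: [574.9, 68.7, 112.7]
tool_rot: [0.0, 0.993, 0.122, -0.0]
contact_force: [-1.0, -0.5, 2.4]
finger_gap: 0.0
finger_force: 1.4
```

```bash
python3 -m handwheel '[[0.02,0,0.017,0],[0.02,0,0.017,0],[0,0,0,0]]'
python3 -m handwheel '[[-0.2,0,-0.3,0],[-0.2,0.4,-0.4,0],[0,0.9,0,0],[0,0.9,0,0],[0,0.9,0,0],[0,0.5,0,0],[0,0,0,0]]' 0.65
python3 - <<'E'
from avg import *
p=avg(3)
for n in('scene','side','wrist'):
    d=cam(n);C=cloud(d).reshape(-1,3);q=C[:,:2]-[588,158];X=q@[.970,.242];Y=q@[-.242,.970]
    m=(C[:,2]>7)&(C[:,2]<130)
    hx=np.arange(-160,-20,10);hy=np.arange(-180,150,15)
    H=np.zeros((len(hx),len(hy)),int)
    for i,a in enumerate(hx):
        for j,b in enumerate(hy):
            g=m&(X>=a)&(X<a+10)&(Y>=b)&(Y<b+15)
            if g.sum()>2:H[i,j]=np.percentile(C[g,2],90)
    print(n,'cols Y',hy.tolist())
    for a,r in zip(hx,H): print(a,' '.join('%3d'%v for v in r))
E
```

```text
time: 31.3
position: [575.4, 68.7, 112.4]
tool_rot: [0.0, 0.993, 0.122, -0.002]
contact_force: [-13.3, -2.6, 17.4]
finger_gap: -0.001
finger_force: 10.6
time: 32.0
position: [601.7, -113.9, 145.7]
tool_rot: [0.001, 0.993, 0.12, 0.001]
contact_force: [0.2, 1.4, 0.3]
finger_gap: 0.829
finger_force: 0.0
pos [ 601.2 -111.9  145.5] f [ 0.2 -0.2  1.3] yaw tool x 14.0 gap 0.82 t 32.15
scene cols Y [-180, -165, -150, -135, -120, -105, -90, -75, -60, -45, -30, -15, 0, 15, 30, 45, 60, 75, 90, 105, 120, 135]
-160   0   0  22   0   0   0   0   0   0   0   0   0   0   0   0   0   0   0  48  49  48  51
-150   0  18   0   0   0   0   0   0   0   0   0   0   0   0   0   0   0   0  47  48  48  48
-140   0  19   0   0   0   0   0   0   0   0   0   0   0  84  84   0   0   0  47  47  50  49
-130   0  18   0   0   0   0   0   0   0   0   0   0  67  83  83  78   0   0   0  44  47  45
-120   0  20   0   0   0   0   0   0   0   0   0   0  64  81  84  76   0   0   0   0   0  13
-110   0  20   0   0   0   0   0   0   0   0   0   0  61  78  80  52   0   0   0   0   0   0
-100  17   0   0   0   0   0   0   0   
[... 2830 characters left out ...]
   0   0   0   0   0   0   0   0   0   0   0   0   0   0
-90  16   0   0   0   0   0   0   0   0   0   0   0   0   0   0   0   0   0   0   0   0   0
-80  15   0   0   0   0   0   0   0   0   0   0   0   0   0   0   0   0   0   0   0   0   0
-70   0   0   0   0   0   0   0   0   0   0   0   0   0   0   0   0   0   0   0   0   0   0
-60   0   0   0   0   0   0   0   0   0   0   0   0   0   0   0   0   0   0   0   0   0   0
-50   0   0   0   0   0   0   0   0   0   0   0   0   0   0   0   0   0   0   0   0   0   0
-40   0   0   0   0  55 109  85   0   0   0   0   0   0   0   0   0   0   0   0   0   0   0
-30   0   0   0  12  59 108  59   0   0   0   0   0   0   0   0   0   0   0   0   0   0   0
```

Run:
```python
from avg import *
p=avg(3)
d=cam('wrist');C=cloud(d).reshape(-1,3);col=d['frame'].reshape(-1,3).astype(int)
m=(np.hypot(C[:,0]-594,C[:,1]+131)<60)&(C[:,2]>18)&(C[:,2]<42)
P=C[m];print(m.sum())
A=P[P[:,2]>30];ax=np.linalg.svd(A[:,:2]-A[:,:2].mean(0))[2][0];ax*=-np.sign(ax[0]);nn=np.array([-ax[1],ax[0]])
a=P[:,:2]@ax;w=P[:,:2]@nn
print('axis',np.degrees(np.arctan2(ax[1],ax[0])))
lo,hi=np.percentile(a,[.3,99.7]);print('len',hi-lo)
for t in np.arange(0,90,10):
    g=(a>lo+t)&(a<lo+t+10);print(t,g.sum(),'zmax',np.percentile(P[g,2],98).round(1),'w',np.percentile(w[g],[1,99]).round(1),'bright',col[m][g].mean().round(0))
g=(a>lo+10)&(a<lo+60);wc=np.percentile(w[g],[1,99]).mean()
G=ax*(lo+54)+nn*wc;print('G',G,'foot',ax*lo+nn*wc,'tool x,y', (G-p[:2])@[.970,.242]/50,(G-p[:2])@[.242,-.970]/50)
```

```text
pos [ 600.8 -109.   145.6] f [-0.  -0.8 -0.5] yaw tool x 14.1 gap 0.82 t 32.45
3459
axis 145.30827496373985
len 87.2620500101716
0 440 zmax 36.3 w [-250.8 -218.1] bright 149.0
10 445 zmax 36.5 w [-250.9 -218. ] bright 153.0
20 432 zmax 36.5 w [-250.9 -217.9] bright 155.0
30 424 zmax 36.5 w [-251. -218.] bright 164.0
40 418 zmax 36.5 w [-251.  -218.6] bright 197.0
50 406 zmax 36.5 w [-251.2 -218.6] bright 222.0
60 330 zmax 36.5 w [-251.2 -218.3] bright 219.0
70 317 zmax 33.0 w [-247.7 -220.9] bright 136.0
80 236 zmax 32.8 w [-247.7 -220.7] bright 132.0
G [ 587.28513969 -121.29715618] foot [ 631.68535723 -152.03183825] tool x,y -0.32228288704896957 0.17230711880195865
```

```bash
python3 -m handwheel '[[-0.33,0.155,0,0],[0,0,0,0.875],[0,0,0,0.875],[0,0,0,0.875],[0,0,0,0.875],[0,0,0,0.875],[0,0,0,0.875],[0,0,0,0.875],[0,0,0,0]]' 0.65 30
python3 - <<'E'
from avg import *
p=avg(8)
d=[cam('wrist') for _ in range(4)]
r=[]
for k in d:
    C=cloud(k).reshape(-1,3);m=(np.hypot(C[:,0]-594,C[:,1]+130)<60)&(C[:,2]>18)&(C[:,2]<42);P=C[m]-(k['e']-np.mean([x['e'] for x in d],0))
    A=P[P[:,2]>30];ax=np.linalg.svd(A[:,:2]-A[:,:2].mean(0))[2][0];ax*=-np.sign(ax[0]);nn=np.array([-ax[1],ax[0]]);a=P[:,:2]@ax;w=P[:,:2]@nn
    lo=np.percentile(a,.3);wc=np.percentile(w[(a>lo+10)&(a<lo+60)],[1,99]).mean();r.append([*(ax*(lo+54)+nn*wc),np.degrees(np.arctan2(ax[1],ax[0]))])
print(np.round(r,1));G=np.mean(r,0);o=quat(get_obs()['tool_rot']).as_matrix()
print('tool shift units',((G[:2]-np.mean([x['e'] for x in d],0)[:2]+np.mean([x['e'] for x in d],0)[:2]-p[:2])@o[:2,:2]/50).round(3),'down to 3',(p[2]-3)/50)
E
```

```text
time: 33.4
position: [586.9, -121.5, 145.7]
tool_rot: [0.0, 0.954, -0.301, 0.0]
contact_force: [-0.6, -1.5, 1.1]
finger_gap: 0.826
finger_force: 0.0
pos [ 586.9 -121.7  145.6] f [ 0.4 -0.3 -0.4] yaw tool x -35.0 gap 0.83 t 33.8
[[ 587.  -122.1  144.8]
 [ 587.1 -122.1  144.8]
 [ 587.  -122.1  144.9]
 [ 587.1 -122.1  144.8]]
tool shift units [0.008 0.005] down to 3 2.852630509924193
```

```bash
python3 -m handwheel '[[0.008,0.005,0.4,0],[0,0,0.5,0],[0,0,0.5,0],[0,0,0.5,0],[0,0,0.5,0],[0,0,0.3,0],[0,0,0.14,0],[0,0,0,0]]' 0.65 30
python3 -m handwheel '[[0,0,0,0],[0,0,0,0],[0,0,0,0],[0,0,0,0],[0,0,0,0],[0,0,0,0]]' -1 30
python3 -m handwheel '[[0,0,-0.2,0],[0,0,-0.6,0],[0,0,-0.8,0],[0,0,-0.8,-0.875],[0,0,0,-0.875],[0,0,0,-0.875],[0,0,0,-0.875],[0,0,0,-0.875],[0,0,0,-0.875],[0,0,0,-0.875]]'
python3 -c "
from avg import *
from tilt import *
p=avg(6);tilt(80,60,18)"
```

```text
time: 34.8
position: [586.7, -122.1, 3.0]
tool_rot: [-0.0, 0.954, -0.301, -0.001]
contact_force: [-0.5, -0.2, -0.1]
finger_gap: 0.827
finger_force: 0.0
time: 35.4
position: [588.1, -122.7, 5.1]
tool_rot: [0.0, 0.954, -0.301, 0.001]
contact_force: [-0.9, -0.4, 6.9]
finger_gap: 0.41
finger_force: 30.0
time: 36.4
position: [586.8, -122.1, 123.9]
tool_rot: [-0.0, 0.992, 0.124, -0.0]
contact_force: [0.0, 0.6, -0.7]
finger_gap: 0.409
finger_force: 30.3
pos [ 586.9 -122.1  123.9] f [ 0.4  0.1 -1.6] yaw tool x 13.9 gap 0.41 t 36.7
scene 217 Zmin 5.6
  z 4 9 X [49.3 51.7 53.8] Y [-7.1  2.9 12.1]
  z 12 17 X [41.9 51.  53.5] Y [-15.3   0.1  14.8]
  z 20 36 X [19.4 47.3 53.2] Y [-14.9  12.4  17.5]
  z 28 117 X [-0.8 27.7 51.2] Y [-12.9   1.2  13.2]
  z 36 38 X [-6.3 18.  49.6] Y [-6.7  0.3  7.5]
side 97 Zmin 3.4
  z 12 5 X [-18.1 -14.3 -10.4] Y [-15.1 -13.7 -11.3]
  z 20 16 X [-21.6 -12.3  -6.5] Y [-18.9 -12.1  19.5]
  z 28 54 X [-16.9  -8.7  24.8] Y [-12.5  -3.1   9.9]
  z 36 17 X [-9.5 -0.5 13.7] Y [-7.4  0.1  9.5]
```

```bash
python3 -m handwheel '[[-0.1,-0.5,0,0],[-0.1,-0.8,0,0],[-0.1,-0.8,0,0],[-0.12,-0.7,0,0],[0,-0.39,0,0],[0,0,0.3,0],[0,0,0.5,0],[0,0,0.5,0],[0,0,0.2,0],[0,0,0,0]]' -1 30
python3 - <<'E'
from avg import *
from tilt import tilt
p=avg(6); q=p-[608.2,76.8,72.5]; print('X',q[:2]@[.97,.242],'Y',q[:2]@[-.242,.97],'Z',q[2])
c=[]
for n in('scene','side'):
    d=cam(n);u,v=proj(d,[p])[0].astype(int);c.append(cv2.resize(d['frame'][v-50:v+50,u-50:u+50],(390,390),interpolation=2))
cv2.imwrite('pics/hook.png',np.hstack(c)[:,:,::-1])
E
```

```text
time: 37.8
position: [526.7, 27.7, 47.2]
tool_rot: [-0.0, 0.993, 0.122, -0.002]
contact_force: [-0.1, -0.4, -1.3]
finger_gap: 0.407
finger_force: 30.3
pos [528.5  27.3  49.2] f [ 0.2  0.8 -0.5] yaw tool x 14.0 gap 0.41 t 38.1
X -89.23378572189 Y -28.706250890914205 Z -23.264995131337486
```

View pics/hook.png

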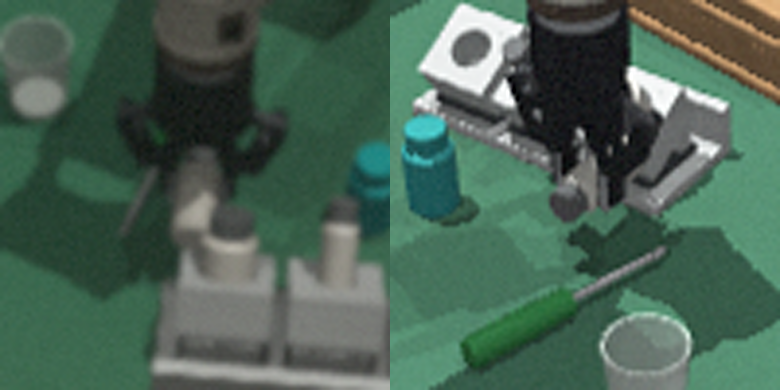

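```bash
python3 -m handwheel '[[0,0,0.4,0],[0,0,0.3,0],[0.1,0,0,0],[0.08,0,0,0],[0,0,0,0]]' -1 30
python3 -m handwheel '[[0.04,0,0,0],[0,0,-0.02,0],[0,0,0,0]]' -1 20
python3 -c "
from avg import *
p=avg(4); q=p-[608.2,76.8,72.5]; print('X',q[:2]@[.97,.242],'Y',q[:2]@[-.242,.97],'Z',q[2]);print(get_obs()['torque'])"
```

```text
time: 38.7
position: [534.6, 29.6, 13.0]
tool_rot: [-0.0, 0.992, 0.122, -0.003]
contact_force: [-6.1, -2.2, 0.4]
finger_gap: 0.408
finger_force: 30.4
time: 39.0
position: [534.8, 29.7, 13.4]
tool_rot: [-0.0, 0.992, 0.122, -0.005]
contact_force: [-9.4, -3.6, -0.6]
finger_gap: 0.41
finger_force: 30.4
pos [534.8  29.7  13.4] f [-11.2  -5.6  -0.5] yaw tool x 14.0 gap 0.41 t 39.2
X -82.61930804230491 Y -27.90881181479276 Z -59.114926166391896
[-0.78243924  1.8520915  -0.05570073]
```

```bash
python3 -m handwheel '[[-0.02,0,-0.1,0],[-0.02,0,-0.1,0],[-0.01,0,-0.1,0],[0,0,0,0]]' -1 20
python3 -m handwheel '[[0,0,-0.1,0],[0.01,0,-0.1,0],[0.02,0,-0.1,0],[0,0,0,0]]' -1 20
python3 -c "
from avg import *
from tilt import tilt
p=avg(4); q=p-[608.2,76.8,72.5]; print('X',q[:2]@[.97,.242],'Y',q[:2]@[-.242,.97],'Z',q[2]);print(get_obs()['torque'])
tilt(80,30,18)"
```

```text
time: 39.6
position: [535.3, 29.6, 29.7]
tool_rot: [-0.0, 0.993, 0.122, -0.001]
contact_force: [-4.9, -1.8, -4.7]
finger_gap: 0.408
finger_force: 29.4
time: 40.0
position: [536.9, 30.1, 45.0]
tool_rot: [-0.0, 0.993, 0.122, -0.001]
contact_force: [-6.1, -0.6, -3.4]
finger_gap: 0.405
finger_force: 29.0
pos [536.9  30.1  44.8] f [-6.4 -1.2 -3.3] yaw tool x 14.0 gap 0.4 t 40.2
X -80.4529917086566 Y -28.04344247695894 Z -27.667222187189886
[-0.1925826   1.22440714  0.02677848]
scene 196 Zmin -29.4
  z -28 9 X [55.6 69.  74.1] Y [-19.6 -14.5 -11.1]
  z 12 40 X [23.2 40.2 50.6] Y [-15.6  -8.4   4.7]
  z 20 72 X [ 5.3 26.2 67. ] Y [-13.2  -0.3   9.5]
  z 28 49 X [-6.   3.5 50.7] Y [-11.7  -1.6   9.8]
  z 36 11 X [-13.7  -5.2   7. ] Y [-4.6  2.3  6.4]
  z 60 5 X [64.7 71.2 72.4] Y [ 8.6 11.1 14. ]
side 93 Zmin -28.3
  z -12 6 X [44.9 68.8 73.3] Y [-11.5  -6.9  -5.2]
  z -4 13 X [29.7 60.  74.9] Y [-16.9  -6.5  -4.3]
  z 4 12 X [-14.7  37.4  58.9] Y [-17.5 -15.1  -6.6]
  z 12 10 X [-21.3 -16.4  31.6] Y [-17.  -14.4  -9.7]
  z 20 6 X [-33.1 -17.2  -9.6] Y [-16.9 -14.5   1.5]
  z 28 24 X [-28.3 -10.8   5.1] Y [-14.9  -6.4  11. ]
  z 36 17 X [-30.5 -16.4  -5.8] Y [-4.7  0.5  9. ]
```

```bash
python3 -m handwheel '[[0.03,0,-0.1,0],[0.04,0,-0.1,0],[0.05,0,-0.09,0],[0.055,0,-0.08,0],[0,0,0,0]]' -1 20
python3 -m handwheel '[[0.06,0,-0.08,0],[0.06,0,-0.07,0],[0.06,0,-0.05,0],[0,0,0,0]]' -1 20
python3 -c "
from avg import *
from tilt import tilt
p=avg(4); q=p-[608.2,76.8,72.5]; print('X',q[:2]@[.97,.242],'Y',q[:2]@[-.242,.97],'Z',q[2]);print(get_obs()['torque'])
tilt(80,60,18)"
```

```text
time: 40.8
position: [545.6, 32.3, 63.7]
tool_rot: [-0.0, 0.993, 0.122, -0.001]
contact_force: [-7.3, -0.9, -2.0]
finger_gap: 0.402
finger_force: 27.6
time: 41.2
position: [554.8, 34.4, 74.1]
tool_rot: [-0.0, 0.993, 0.122, -0.001]
contact_force: [-7.2, -0.6, -0.3]
finger_gap: 0.41
finger_force: 26.2
pos [554.8  34.4  74. ] f [-8.  -1.1 -0.2] yaw tool x 14.0 gap 0.41 t 41.4
X -62.09656249339529 Y -28.166713184688067 Z 1.5350989361316891
[-0.05842462  1.30263465  0.08296762]
scene 262 Zmin -59.6
  z -60 16 X [35.8 54.1 67.4] Y [-20.2 -14.4 -10.2]
  z -20 9 X [18.7 25.6 29. ] Y [-14.7  -7.9   0.5]
  z -12 34 X [16.7 26.7 45.4] Y [-15.   -2.9   5. ]
  z -4 31 X [13.4 20.1 56.4] Y [-13.8   0.1   6.9]
  z 4 37 X [ 8.4 17.2 69.5] Y [-12.8  -2.1   9.7]
  z 12 35 X [ 3.1 10.5 73.4] Y [-11.    5.   17.1]
  z 20 37 X [ 2.2 15.9 71.5] Y [-10.5   8.6  18.4]
  z 28 38 X [-3.3  3.3 63.2] Y [-8.5  7.4 20.2]
  z 36 21 X [-6.6 -3.4 59.5] Y [-8.4  3.8 17.5]
side 246 Zmin -59.3
  z -60 16 X [31.3 45.8 71.8] Y [-19.  -13.8   2.8]
  z -44 6 X [47.3 51.2 61.2] Y [-8.2 -6.7 -4.6]
  z -36 14 X [30.8 57.1 71. ] Y [-6.8 -5.8 -3.9]
  z -28 26 X [-1.2 38.2 63.3] Y [-16.1  -7.4  -1.5]
  z -20 28 X [-5.1 22.2 66.9] Y [-17.3  -7.5  -3.8]
  z -12 35 X [-11.5  20.   66.6] Y [-15.6  -8.2  -0.7]
  z -4 24 X [-15.6   4.9  68.2] Y [-16.7  -6.3   2.2]
  z 4 11 X [-22.6 -18.3  30.5] Y [-13.5  -8.9   3.8]
  z 12 11 X [-26.9 -20.7  10.8] Y [-18.3 -13.6   9.7]
  z 20 24 X [-28.9 -24.6 -12.2] Y [-16.3  -7.4  12.1]
  z 28 11 X [-24.5 -16.3  -4.5] Y [-18.1 -13.2  -8. ]
  z 36 11 X [-36.  -14.2  -2.2] Y [-14.6  -1.2   8.1]
  z 44 23 X [-37.6 -28.  -19.7] Y [-5.6  4.4 14. ]
  z 52 6 X [-30.7 -23.7 -18.8] Y [-1.5  2.8 10.4]
```

```bash
python3 -m handwheel '[[-0.3,0,-0.1,0],[-0.1,0,-0.4,0],[0,0,-0.6,0],[0,0,-0.7,0],[0,0,-0.5,0]]' -1 30
python3 -m handwheel '[[0.1,-0.4,0,0],[0.15,-0.7,0,0],[0.15,-0.8,0,0],[0.15,-0.8,0,0],[0.15,-0.7,0,0],[0.156,-0.52,0,0],[0,0,0.3,0],[0,0,0,0]]' 
python3 -c "
from avg import *
from tilt import tilt
p=avg(6); q=p-[568.2,240,72.5]; print('X',q[:2]@[.97,.242],'Y',q[:2]@[-.242,.97],'Z',q[2])
tilt(80,45,18)"
```

```text
time: 42.0
position: [538.7, 29.2, 193.2]
tool_rot: [0.001, 0.993, 0.122, 0.005]
contact_force: [0.3, 0.2, -0.4]
finger_gap: 0.408
finger_force: 30.7
time: 42.8
position: [529.7, 230.3, 172.5]
tool_rot: [-0.0, 0.992, 0.122, 0.0]
contact_force: [-0.6, -1.2, -1.0]
finger_gap: 0.408
finger_force: 30.6
pos [530.2 229.4 173.4] f [ 0.2 -0.  -0.1] yaw tool x 13.9 gap 0.4 t 43.1
X -39.451485263230836 Y -1.0802099452971203 Z 100.93154277564796
scene 234 Zmin -22.7
  z -20 24 X [19.3 26.5 30.6] Y [-14.2  -3.9  14.4]
  z -12 33 X [17.8 23.5 28.6] Y [-14.8  -1.1  13.3]
  z -4 40 X [12.6 18.8 23.3] Y [-15.6  -2.3  15. ]
  z 4 33 X [ 5.3 13.9 18.9] Y [-14.3  -0.4  13.4]
  z 12 30 X [ 3.1  9.4 14.7] Y [-12.4  -2.1  10.9]
  z 20 33 X [ 0.7  5.2 10.4] Y [-11.2  -0.3  11.3]
  z 28 24 X [-5.4 -0.   5.6] Y [-9.8 -2.8  9.9]
  z 36 17 X [-10.5  -3.    0.2] Y [-5.4  1.  12.1]
side 155 Zmin -32.5
  z -28 10 X [-2.1  2.1 13.1] Y [-14.4  -9.4  -0.3]
  z -20 20 X [-7.2  6.9 19.3] Y [-17.3 -15.1   1.2]
  z -12 19 X [-11.4   0.8  21.8] Y [-16.4 -13.8  -2.9]
  z -4 18 X [-17.2  -8.4  13. ] Y [-17.9 -13.4  -5.1]
  z 4 10 X [-19.8 -16.9 -10.3] Y [-12.4  -7.5   1.7]
  z 12 12 X [-27.1 -21.1 -14.7] Y [-15.2 -10.1   0.8]
  z 20 19 X [-30.8 -24.8 -16.6] Y [-17.5 -10.2   3.5]
  z 28 8 X [-20.1 -15.4  -9.4] Y [-17.5 -13.4 -12. ]
  z 36 9 X [-37.1 -32.9  -6.8] Y [-13.1  -3.3   6.1]
  z 44 24 X [-36.5 -30.  -23.1] Y [-8.7  3.6 11.7]
```

```bash
python3 -m handwheel '[[0.102,-0.02,0.342,0],[0.102,0,0.342,0],[0.102,0,0.342,0],[0.102,0,0.341,0],[0,0,0,0]]' -1 30
python3 -m handwheel '[[0.04,0,0.069,0],[0.04,0,0.069,0],[0.04,0,0.069,0],[0,0,0,0]]' 
python3 -c "
from avg import *
from tilt import tilt
p=avg(4); q=p-[568.2,240,72.5]; print('X',q[:2]@[.97,.242],'Y',q[:2]@[-.242,.97],'Z',q[2])
tilt(80,5,18)"
```

```text
time: 43.7
position: [547.8, 235.2, 102.2]
tool_rot: [0.0, 0.993, 0.122, -0.002]
contact_force: [-1.3, 0.2, -1.6]
finger_gap: 0.414
finger_force: 30.7
time: 44.1
position: [555.3, 237.3, 94.4]
tool_rot: [-0.0, 0.993, 0.122, 0.0]
contact_force: [-0.2, -0.3, -1.5]
finger_gap: 0.407
finger_force: 30.7
pos [555.2 237.3  94.6] f [ 0.2 -0.2 -1.4] yaw tool x 14.0 gap 0.41 t 44.3
X -13.235089777669737 Y 0.49719389421193594 Z 22.106417733056446
scene 154 Zmin -4.9
  z -4 31 X [10.7 20.5 46.1] Y [-13.1  -4.4  13.5]
  z 4 32 X [ 9.4 14.7 20.4] Y [-14.1  -0.7  12.5]
  z 12 27 X [ 5.9 10.4 14.5] Y [-12.   -0.5  11.7]
  z 20 26 X [1.2 6.  9.1] Y [-12.7  -1.5  10.4]
  z 28 26 X [-4.7  0.7  7.2] Y [-10.2   0.1   8.7]
  z 36 12 X [-4.6 -2.7 -1.4] Y [-10.3  -1.9   6.1]
side 97 Zmin -4.8
  z -4 16 X [-15.8  38.   43.8] Y [-20.5 -12.1   2.4]
  z 4 9 X [-21.5 -16.3  18.7] Y [-13.7 -10.3  -0.1]
  z 12 10 X [-27.  -21.4 -14.4] Y [-16.2  -8.9   0.8]
  z 20 19 X [-31.9 -24.2 -14. ] Y [-18.  -11.3   4.2]
  z 28 7 X [-23.7 -15.4 -14.6] Y [-15.9 -15.6 -11.5]
  z 36 13 X [-38.8 -32.1  -2.5] Y [-13.3  -2.8   8.2]
  z 44 20 X [-37.6 -28.9 -22.8] Y [-10.2   2.4  11.5]
```

No contact force yet; keep inserting in small steps.

```bash
python3 -m handwheel '[[0.03,0,0.052,0],[0.03,0,0.052,0],[0,0,0,0]]' -1 30
python3 -m handwheel '[[0.03,0,0.052,0],[0.03,0,0.052,0],[0,0,0,0]]'
```

```text
time: 44.7
position: [557.8, 237.9, 88.6]
tool_rot: [0.0, 0.993, 0.122, -0.0]
contact_force: [-1.1, -0.5, -0.5]
finger_gap: 0.403
finger_force: 30.7
time: 45.0
position: [560.8, 238.6, 83.5]
tool_rot: [0.0, 0.993, 0.122, -0.0]
contact_force: [0.2, 0.1, -0.6]
finger_gap: 0.406
finger_force: 30.7
```

```bash
python3 -m handwheel '[[0.03,0,0.052,0],[0.03,0,0.052,0],[0,0,0,0]]' -1 30
python3 -m handwheel '[[0,0,0,0],[0,0,0,0],[0,0,0,0],[0,0,0,0]]' 0.35
python3 -m handwheel '[[0,0,-0.2,0],[0,0,-0.5,0],[0,0,-0.5,0],[0,0,-0.5,0],[0,0,-0.3,0],[0,0,0,0]]'
cat > chk.py <<'E'
from avg import *
p=avg(4);q=p-[568.2,240,72.5]; print('X',q[:2]@[.97,.242],'Y',q[:2]@[-.242,.97],'Z',q[2])
d=cam('wrist');save(d,'r3');C=cloud(d).reshape(-1,3)
for n,c,h in(('medium',[568.2,240],56),('wide',[608.2,76.8],48),('slim',[588,158],63)):
    q=C[:,:2]-c;X=q@[.970,.242];Y=q@[-.242,.970]
    m=(abs(Y)<25)&(X>-75)&(X<15)&(C[:,2]>95)&(C[:,2]<150)
    if m.sum()<20: continue
    P=np.c_[X,Y,C[:,2]-72.5][m];s=P@[-.5,0,.866];T=P[s>np.percentile(s,99)-4]
    print(n,m.sum(),'s',np.percentile(s,[90,97,99.5]).round(1),'expected',h,'cap top X,Y,Z',((T.max(0)+T.min(0))/2).round(1))
E
python3 chk.py
```

```text
time: 45.3
position: [563.7, 239.3, 78.3]
tool_rot: [0.0, 0.993, 0.122, -0.0]
contact_force: [-0.4, -0.6, -0.8]
finger_gap: 0.408
finger_force: 30.6
time: 45.7
position: [563.9, 239.4, 79.0]
tool_rot: [-0.0, 0.993, 0.122, 0.0]
contact_force: [-0.3, -1.5, 0.0]
finger_gap: 0.674
finger_force: 0.0
time: 46.3
position: [565.6, 239.8, 182.2]
tool_rot: [-0.0, 0.993, 0.122, 0.003]
contact_force: [-0.5, 0.0, 0.9]
finger_gap: 0.677
finger_force: 0.0
pos [564.1 239.5 179.5] f [ 0.5  0.8 -0.1] yaw tool x 14.0 gap 0.67 t 46.5
X -4.0627156660254045 Y 0.4818559308998375 Z 106.95456090731824
medium 2473 s [56.8 57.4 57.8] expected 56 cap top X,Y,Z [-29.7   1.8  47.3]
wide 2885 s [48.2 48.6 49. ] expected 48 cap top X,Y,Z [-23.1   1.6  41.7]
slim 2085 s [63.2 64.  64.4] expected 63 cap top X,Y,Z [-35.6   1.6  51.6]
```

```bash
python3 -m handwheel '[[-0.4,0,0,0],[-0.54,0,0,0],[0,0,0.4,0],[0,0,0.34,0],[0,0,0,0]]' -1
python3 -m handwheel '[[0.05,0,0.0866,0],[0.05,0,0.0866,0],[0.05,0,0.0866,0],[0.05,0,0.0866,0],[0.02,0,0.035,0],[0,0,0,0]]'
python3 -m handwheel '[[0.02,0,0.017,0],[0.02,0,0.017,0],[0.02,0,0.017,0],[0.02,0,0.017,0],[0,0,0,0]]'
```

```text
time: 47.05
position: [515.4, 227.4, 138.1]
tool_rot: [0.0, 0.993, 0.122, -0.004]
contact_force: [-0.1, 0.2, -0.5]
finger_gap: -0.002
finger_force: 0.0
time: 47.65
position: [528.9, 230.7, 122.4]
tool_rot: [0.0, 0.993, 0.122, -0.0]
contact_force: [-0.1, 0.3, 0.2]
finger_gap: -0.003
finger_force: 0.0
time: 48.15
position: [533.5, 231.9, 121.3]
tool_rot: [-0.0, 0.993, 0.122, 0.001]
contact_force: [-3.3, -1.4, 9.4]
finger_gap: -0.0
finger_force: 4.7
```

Contact at the expected home height. One more firm nudge, then retreat and a final look.

```bash
python3 -m handwheel '[[0.02,0,0.017,0],[0.02,0,0.017,0],[0,0,0,0]]'
python3 -m handwheel '[[-0.3,0,-0.4,0],[-0.3,0.3,-0.6,0],[-0.2,0.6,-0.5,0],[0,0.6,0,0],[0,0,0,0]]'
python3 chk.py
python3 - <<'E'
from h import *
t=cam('side');s=cam('scene')
a=cv2.resize(s['frame'][140:270,150:370],None,fx=2.2,fy=2.2);b=cv2.resize(t['frame'][110:280,120:340],None,fx=1.6,fy=1.6)
im=np.zeros((max(len(a),len(b)),a.shape[1]+b.shape[1],3),np.uint8);im[:len(a),:a.shape[1]]=a;im[:len(b),a.shape[1]:]=b
im=cv2.resize(im,(800,int(800*im.shape[0]/im.shape[1])));cv2.imwrite('pics/final.png',im[:,:,::-1])
E
```

```text
time: 48.45
position: [535.7, 232.5, 121.9]
tool_rot: [0.0, 0.993, 0.122, 0.001]
contact_force: [-9.2, -2.6, 21.8]
finger_gap: 0.001
finger_force: 12.0
time: 48.95
position: [515.4, 147.1, 194.1]
tool_rot: [0.001, 0.993, 0.12, 0.002]
contact_force: [-0.6, 0.6, 0.6]
finger_gap: 0.003
finger_force: 0.0
pos [514.4 148.8 193. ] f [ 0.8  0.2 -0.3] yaw tool x 14.0 gap 0.0 t 49.15
X -74.239297203609 Y -75.44221591683787 Z 120.47528067186215
medium 2611 s [57.  57.4 57.9] expected 56 cap top X,Y,Z [-30.3   1.1  46.9]
wide 3065 s [48.2 48.7 49.1] expected 48 cap top X,Y,Z [-23.6   1.8  41. ]
slim 2015 s [63.7 64.3 64.9] expected 63 cap top X,Y,Z [-36.1   1.   51.6]
```

View pics/final.png

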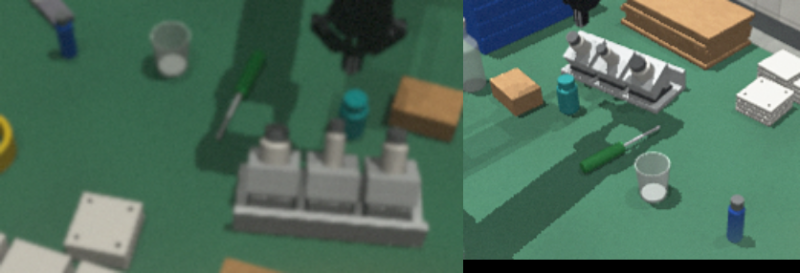

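The final picture shows all three bottles in their pockets (caps at about (275,135), (335,125) and (395,140)). The beaker, screwdriver, carton and both look-alikes appear where they were, and the gripper is clear of everything. Handing in.

```bash
python3 -c "
from cell import close_job
print(close_job())"
```

```text
the job is handed in; nothing more can be done
None
```

The slim, wide and medium bottles are each home, cap up, in their own pockets (cap heights within about 1.5 mm of fully seated, and none sank further when pressed with about 20 N); the bystanders look unmoved and the job was handed in at about 49 s.

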